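# Hang an engine cover behind the lip of the washer rail

## Task

Pick up the engine cover that has the hooked hanger by its grip block, lift its hook over the anti-jump lip of the carrier rail and lower it into the channel behind the lip. Slide it gently along the channel towards the rail's left end (+y) until the hook meets the stop dog, and lower it fully home into the pocket there; then let go so that it hangs upright by itself. Never bear on the rail with more than 30 N, and leave the other things where they are.

Things in the scene. Friction and masses are not known exactly. Their poses are not given: they have to be found in the camera images.
- grip (a point): Centre of the hooked hanger's steel grip block, 14 mm thick (own x), 40 wide (y), from 28 mm below this point to 22 mm above. At the start the hanger stands upright on the bench, this point 150 mm up. Own axes: x from block towards hook, z up. The hook's arm (30 mm wide, 6 thick) leaves towards +x, its top 28 mm below this point. Whole part 0.35 to 0.7 kg, balanced under the block.
- hanger_cover (a point): Centre of the aluminium engine cover fixed below the grip block by a 40 mm wide strap: 36 mm in x, 100 mm in y, 60 mm high; 120 mm below the grip centre. Axes as for the grip. Its back face is 18 mm from this point towards the hook (+x). This cover alone has the hooked hanger.
- hook_tip (a point): Middle of the lower end of the hook's tongue: 6 mm thick (own x), 30 mm wide (own y), hanging 28 mm below the arm's underside. From the grip centre it lies 31 mm towards +x and 62 mm lower. Axes as for the grip.
- rail: Fixed steel channel rail, 360 mm long along own y (left end +y); origin on the bench midway along, below the slot's centre line. Own x points to the far side from the robot, z up. Slot 11 mm wide, open upward. Anti-jump lip: the 4 mm wall on the robot's side (x -9.5 to -5.5 mm), from 44 to 144 mm above the bench; the hung cover leans on its front. Back wall 4 mm, top 138 mm.
- rail_slot (a point): Middle of the slot at lip-top height (144 mm), axes as the rail. In the slot is a locked shuttle, placed differently each time and not measured: towards +y a level floor, then a pocket 36 mm long and 10 mm deeper (floor 120 mm above the bench), then at once the stop dog, 12 mm long, filling the slot, top 155 mm. The pocket's middle lies between 30 mm to -y and 40 mm to +y of the rail's middle.
- rail_leadin (a point): Point on the slot's centre line, 75 mm from the rail's middle towards -y, on the level floor (130 mm above the bench, 14 mm below the lip's top). A tongue set down centred here always lands on this floor, on the pocket's -y side. All is rigid, so forces rise quickly: find floor and dog by touch. The floor beyond the dog is not the pocket.
- plain_cover: Leave alone: a second engine cover, 36 x 100 x 60 mm, aluminium, without hanger or hook; origin at the centre of its underside.
- gear: Leave alone: steel gear lying flat, 92 mm across, 26 mm high; origin at the centre of its underside.
- piston: Leave alone: aluminium piston standing on the bench, 64 mm across, 45 mm high; origin at the centre of its underside.
- wrench: Leave alone: steel wrench lying flat, 170 mm long; origin at the centre of its underside.
- jar: Leave alone: closed glass jar, 66 mm across, 85 mm high; origin at the centre of its underside.
- bearing: Leave alone: steel bearing ring lying flat, 56 mm across, 16 mm high; origin at the centre of its underside.
- bolt_tray: Leave alone: low steel tray of bolts, 120 x 160 x 30 mm; origin at the centre of its underside.
There are look-alikes about, which are no part of the job. What is shaped like the part that bears grip but red or turquoise is not meant.

How it is judged (in metres and radians):
On the way, in this order (a step that is already met when the one before it is completed fails the run):
1. the hook's tip is lifted above the lip (height (world z) of hook_tip above 0.148 m), for 0.1 s.
2. the tongue is in the slot behind the lip, at least 8 mm below the lip's top (z of hook_tip in the frame of rail below 0.136 m and x of hook_tip in the frame of rail between -0.006 and 0.006 m and y of hook_tip in the frame of rail between -0.16 and 0.16 m), for 0.2 s.
At the end, for the whole second after the job is handed in: The tongue's lower end is at the bottom of the pocket (within 3.5 mm of its floor) between lip and back wall, the hanger hangs upright within 8 degrees, and it stays so by itself (z of hook_tip in the frame of rail between 0.115 and 0.1235 m and x of hook_tip in the frame of rail between -0.007 and 0.007 m and y of hook_tip in the frame of rail between -0.045 and 0.055 m and angle between grip's own z axis and vertical below 0.14 rad); the robot touches nothing.
It fails at once if anything bears on the rail with more than 30 N (contact force between rail and anything else above 30 N).
It fails at once if one of the other things is moved by more than 20 mm (distance of any of plain_cover, gear, piston, wrench, jar, bearing, bolt_tray from where it was at the start of the episode above 0.02 m).
It also fails if it takes over 64 s, if anything falls off the work surface, if the arm or the gripper's body presses on something with over 40 N, if the wrist force passes 120 N, or if a joint passes its speed limit or range.

## Robot

A 7-joint arm with a two-finger parallel gripper is mounted at the origin on the work surface. World frame = base frame: x ahead of the robot, y to its left, z up, the work surface at z = 0. Lengths are in m, angles in degrees, forces in N, time in s.
With the tool pointing down it reaches from about 0.425 to 0.875 m from the base axis. Payload 4.7 kg.
Tool frame: the origin (TCP) lies at the very end of the fingers, on their centre line; the grasp point (between the pads) lies 19 mm behind it; z points along the fingers, y is the direction in which the jaws open and shut (so a half turn about z gives the same grasp; the last joint's range is limited). The gripper opens to 87 mm and grips with 3 to 60 N. Pads are 19 mm wide; open, the fingers measure 117 mm over their backs; the gripper's body (75 mm by 190 mm) begins 51 mm behind the grasp point.
Start: joints at [64.979, 18.392, -4.016, 83.108, 1.295, 78.541, -3.26], TCP at [0.283, -0.585, 0.192] pointing down, gripper open.
Joint ranges: [-163.93, 163.93], [-17.29, 119.83], [-79.2, 71.16], [3.27, 140.29], [-89.18, 269.18], [5.43, 117.66], [-154.24, 154.24]. Speed limits (degrees/s): [147.25, 147.25, 180, 180, 180, 180, 180].

## Interface

Orientations are given as [roll, pitch, yaw] about the fixed x, y, z axes, in that order (R = Rz(yaw) Ry(pitch) Rx(roll)).
In Python, from cell import * gives the robot as it stands.
- The arm moves only by the tool arm_command, never from a script. Its argument "targets" is a list that holds one entry, the list of rows, each a list of 7 numbers: the shift along the tool's x, y, z in m, then the turn, a rotation vector about the tool's x, y, z in degrees, then the gripper's target within -1 to 1 (shut at 1, half-way at 0, fully open at -1). In form: [[[tx, ty, tz, rx, ry, rz, claw], ...]]. A call has 1 to 10 rows; each row is the pose to reach, as a shift and turn from the pose commanded when the call began, along the tool's axes at that moment; what a row does not reach only later rows make up. A row lasts 1/10 s, in which the tool goes at most 50 mm and 8.59 degrees, less where a joint would pass 70% of its speed; a pose out of reach is approached as far as the arm can. A call with a gripper value outside its range is refused whole. The fingers move at their own pace and stop on an object; "newtons" is the grip in N (left out, the last holds). Time passes only in rows, so rows that repeat a pose let the fingers close. It gives the time, the measured TCP pose, the force and the opening at its end, in the units of the state.
- get_obs(): the state, without advancing time (a new reading comes with each control period).
- read_camera(name): name is "side" or "top"; returns a dict with "img" (480x640x3 uint8, red, green, blue), "z_map" (480x640 float32, m along the optical axis (not along the pixel's ray), 0 where there is no reading), "K" (3x3 intrinsics, pixels), "D" ([k1, k2, p1, p2, k3] as OpenCV has them; the pictures are not rectified), "origin" and "attitude" of the camera in the world. Camera axes: x right, y down, z forward; pixel columns grow to the right and rows downward; lengths in m; the calibration is good to about 2 mm. A picture is of the moment at which its call begins.
- sign_off(): hands the job in, once; it reports no verdict.
Trained networks look in the newest picture that a camera, given by its name, has taken for a name from the list of things; names that differ only in an ending like _2 or _b are one class to them, and where a whole thing is asked for, a point or a joint stands for the part that bears it (a point fixed in the world has none). Each returns a list of dicts, best first, with "conf" (0 to 1); they miss things now and then, are a little off and sometimes report something else, mostly with a low value. They report only what shows in the picture. A call takes as long as a camera call. They do not tell look-alikes from the thing itself.
- search_frame(thing, camera): "position" ([column, row] in pixels, amid what is visible of it).
The state is a dict: "time_s": time; "qpos": joint angles; "joint_velocities": joint speeds; "effort": joint torques, N m; "tool_pos": TCP position; "tool_rot": TCP orientation; "force": force on the tool from outside, world axes, zero at the start; "wrist_torque": the same for the moment, N m; "grip_width": finger opening in m.
Only numpy, scipy, OpenCV 4.12 (cv2) and the standard library are available. Lean on these libraries where they do the work, as an engineer would, in place of code of your own. Each camera call takes 0.05 s, during which the arm holds its last target.

## Working session

There is one attempt and no reset: what is moved stays moved. The work goes in short steps, Python scripts to look and compute and a tool call to move; the robot and the scene stay as the last step left them, time stands still between calls to the robot, and variables do not carry over. Pictures are saved under pics/ and viewed, and the job is handed in when it is done.

Besides the shell and the picture viewer there is one more tool, called after "Emit:" by a JSON object that holds its "op" and its "data", one argument or row to a line. arm_command: Moves the arm, as the interface text tells. Its arguments: {"type":"object","properties":{"targets":{"type":"array","items":{"type":"array","items":{"type":"array","items":{"type":"number"}}}},"newtons":{"type":"number"}},"required":["targets"]}

```bash
ls; mkdir -p pics
python3 - <<'E'
from cell import *
import cv2,numpy as np,pickle
o=get_obs();print({k:np.round(v,4).tolist() if not isinstance(v,float) else v for k,v in o.items()})
for n in ("side","top"):
    c=read_camera(n);pickle.dump(c,open(f"{n}0.pkl","wb"))
    cv2.imwrite(f"pics/{n}0.png",c["img"][:,:,::-1])
    print(n,c["K"],c["D"],c["origin"],c["attitude"])
    for t in ["grip","hanger_cover","hook_tip","rail","rail_slot","rail_leadin","plain_cover","gear","piston","wrench","jar","bearing","bolt_tray"]:
        print(t,[(np.round(d["position"],1).tolist(),round(d["conf"],2)) for d in search_frame(t,n)])
E
```

```text
pics
{'time_s': 0.0, 'qpos': [64.9812, 18.4396, -4.0146, 83.1748, 1.2961, 78.5394, -3.2604], 'joint_velocities': [0.0106, 0.1278, -0.051, 0.0986, 0.0284, -0.0318, 0.0628], 'effort': [0.0002, -49.1283, -0.4043, -31.2522, -0.0642, 0.0439, 0.0002], 'tool_pos': [0.2828, -0.5846, 0.1907], 'tool_rot': [-179.8915, 0.007, 25.8276], 'force': [1.3937, 0.7479, 0.017], 'wrist_torque': [0.0245, 0.037, -0.003], 'grip_width': 0.08700193243743268}
side [[443.13713116   0.         310.77669884]
 [  0.         443.13713116 236.50821335]
 [  0.           0.           1.        ]] [-0.09100329  0.          0.          0.          0.        ] [0.36279602 0.78018945 0.95469473] [-136.48872106   -0.58383714 -171.85561992]
grip [([317.5, 232.0], 0.88), ([288.7, 200.7], 0.86), ([354.4, 206.1], 0.84), ([400.5, 192.6], 0.62)]
hanger_cover [([320.3, 225.0], 0.97), ([287.4, 201.0], 0.89), ([405.6, 188.7], 0.65), ([356.0, 204.5], 0.55)]
hook_tip [([403.1, 190.3], 0.98), ([352.0, 203.0], 0.95), ([288.3, 202.7], 0.84), ([317.7, 228.5], 0.68)]
rail [([232.9, 289.7], 0.77)]
rail_slot [([232.2, 292.8], 0.81)]
rail_lea
[... 493 characters left out ...]
1     0.74351289  -90.4462857 ]
grip [([372.0, 237.2], 0.97), ([465.3, 344.2], 0.81), ([426.3, 279.8], 0.76), ([408.1, 192.6], 0.63)]
hanger_cover [([372.7, 244.2], 0.96), ([426.2, 280.0], 0.73), ([411.9, 191.2], 0.62), ([465.2, 344.1], 0.59)]
hook_tip [([410.3, 192.2], 0.86), ([461.5, 342.3], 0.76), ([426.5, 278.1], 0.65), ([370.1, 240.6], 0.59)]
rail [([271.7, 160.0], 0.55)]
rail_slot [([273.7, 158.4], 0.75)]
rail_leadin [([271.0, 159.5], 0.67), ([281.5, 262.2], 0.2)]
plain_cover [([474.2, 239.5], 0.83)]
gear [([216.8, 254.3], 0.6)]
piston [([280.7, 261.9], 0.82)]
wrench [([337.7, 276.6], 0.61)]
jar [([475.1, 171.2], 0.92)]
bearing [([156.1, 224.8], 0.8)]
bolt_tray [([415.5, 131.1], 0.82)]
```

View pics/top0.png

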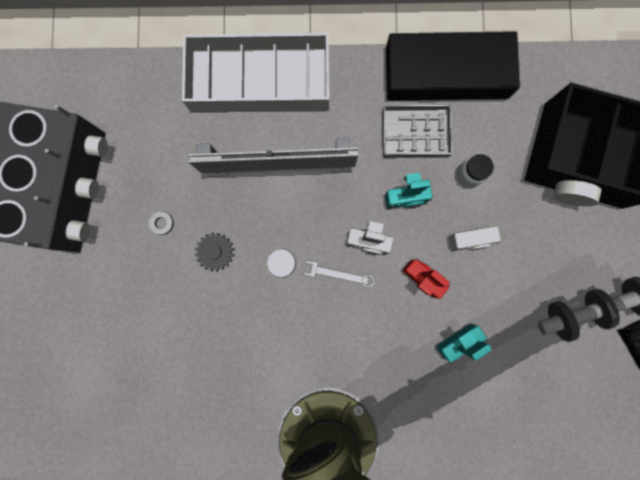

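View pics/side0.png

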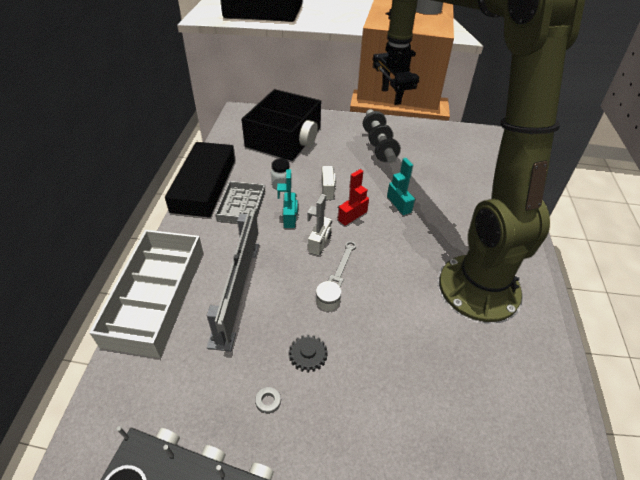

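Run:
```python
import cv2
a=cv2.imread("pics/top0.png")[150:390,340:520];b=cv2.imread("pics/side0.png")[140:260,260:440]
cv2.imwrite("pics/ctop.png",cv2.resize(a,None,fx=2.5,fy=2.5,interpolation=cv2.INTER_CUBIC))
cv2.imwrite("pics/cside.png",cv2.resize(b,None,fx=4.4,fy=4.4,interpolation=cv2.INTER_CUBIC))
```

```text
(no output)
```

View pics/ctop.png

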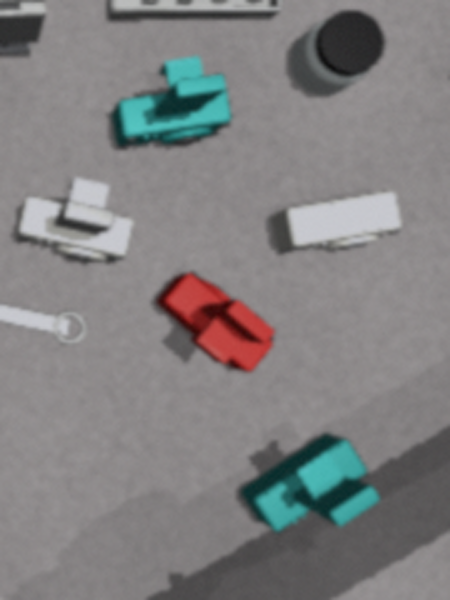

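View pics/cside.png

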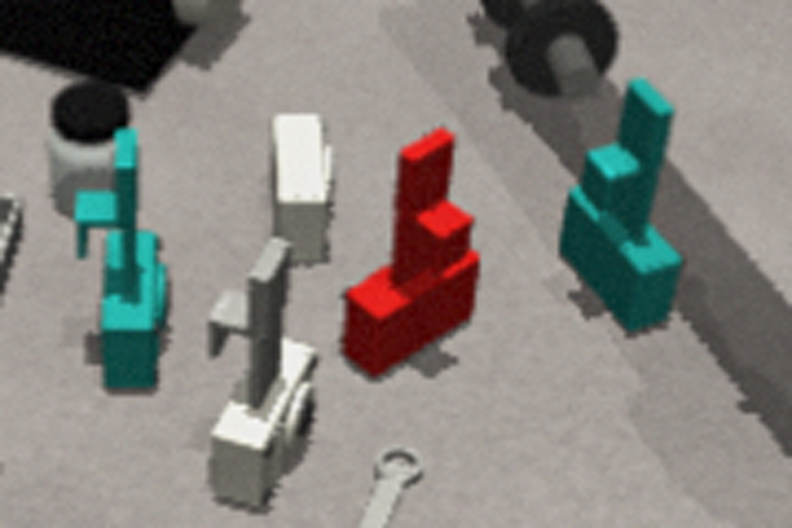

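The hanger candidates in the top image are white/grey at (372,238), turquoise at (408,192) and (465,344), and red at (427,280). The white one, at (318,230) in the side image, is meant because its colour is neither red nor turquoise. Both crops confirm that its hook points away from the robot, towards the rail. Next I measure it with the depth maps.

```bash
cat > h.py <<'E'
import numpy as np,cv2,pickle
from scipy.spatial.transform import Rotation as R
def cloud(c,box=None):
    h,w=c["z_map"].shape
    u,v=np.meshgrid(np.arange(w),np.arange(h))
    if box: 
        u0,v0,u1,v1=box; m=(u>=u0)&(u<u1)&(v>=v0)&(v<v1)
    else: m=np.ones((h,w),bool)
    m&=c["z_map"]>0
    uv=np.stack([u[m],v[m]],-1).astype(float)
    n=cv2.undistortPoints(uv[:,None],np.array(c["K"]),np.array(c["D"]))[:,0]
    z=c["z_map"][m]
    P=np.c_[n*z[:,None],z]
    A=np.array(c["attitude"]);
    W=R.from_euler("xyz",A,degrees=True).apply(P)+np.array(c["origin"])
    return W,uv,c["img"][m]
E
python3 - <<'E'
from h import *
def rect(p):
    r=cv2.minAreaRect((p[:,:2]*1000).astype(np.float32));return np.round(r[0],1),np.round(r[1],1),round(r[2],1)
for n,hb,rb in (("top",(340,215,400,262),(180,135,365,182)),("side",(300,185,340,260),(200,190,265,355))):
    c=pickle.load(open(n+"0.pkl","rb"))
    W,uv,_=cloud(c)
    f=W[np.abs(W[:,2])<.02]; print(n,"bench",np.median(f[:,2]),f[:,2].std())
    W,uv,_=cloud(c,hb)
    for lo,hi in ((.155,.19),(.11,.13),(.05,.07)):
        m=(W[:,2]>lo)&(W[:,2]<hi);print(" hanger",lo,m.sum(),W[m].mean(0).round(4) if m.any() else "",rect(W[m]) if m.sum()>3 else "",W[m,2].max().round(4) if m.any() else "")
    W,uv,_=cloud(c,rb)
    for lo,hi in ((.125,.17),(.148,.17),(.14,.148),(.132,.14)):
        m=(W[:,2]>lo)&(W[:,2]<hi);
        if m.sum()>3:
            p=W[m,:2];q=np.polyfit(p[:,1],p[:,0],1)
            print(" rail",lo,m.sum(),W[m].mean(0).round(4),rect(W[m]),q.round(4))
E
```

```text
top bench -0.00025502288994405653 0.0034519385399173325
 hanger 0.155 154 [ 0.4542 -0.0977  0.1701] (array([454.6, -98.2]), array([39.7, 14.2]), 75.9) 0.1748
 hanger 0.11 146 [ 0.4766 -0.1031  0.1216] (array([468.8, -99.1]), array([34.9, 41. ]), 76.3) 0.1289
 hanger 0.05 551 [ 0.4514 -0.0951  0.0589] (array([452.6, -97.6]), array([99.8, 41.6]), 76.2) 0.0681
 rail 0.125 1960 [0.6344 0.1124 0.1351] (array([643.4, 112.7]), array([ 44.1, 359.7]), 1.5) [-0.0305  0.6378]
 rail 0.148 38 [0.6309 0.1187 0.1537] (array([630.9, 115.6]), array([44.2, 13.2]), 89.4) [0.0029 0.6306]
 rail 0.14 413 [0.6252 0.1107 0.1432] (array([631.3, 112.7]), array([ 19.3, 357.8]), 1.6) [-0.0306  0.6286]
 rail 0.132 711 [0.6367 0.1119 0.1358] (array([642.6, 112.7]), array([ 42.3, 359.8]), 1.9) [-0.0331  0.6404]
side bench 4.834995665303765e-05 0.004087605735418393
 hanger 0.155 93 [ 0.4537 -0.0944  0.1679] (array([454.1, -97.3]), array([39.7, 15. ]), 77.3) 0.176
 hanger 0.11 106 [ 0.4711 -0.0965  0.1207] (array([ 466.9, -100.1]), array([36.8, 45.5]), 70.3) 0.1299
 hanger 0.05 333 [ 0.4511 -0.1084  0.0585] (array([ 442.1, -172.8]), array([254.7,  65.5]), 86.7) 0.0697
 rail 0.125 1263 [0.6326 0.1366 0.1352] (array([642.5, 112.3]), array([ 46.2, 362.5]), 1.9) [-0.032  0.637]
 rail 0.148 24 [0.6298 0.12   0.1537] (array([631.3, 118.5]), array([14.2, 10.9]), 89.7) [-0.0877  0.6403]
 rail 0.14 266 [0.6237 0.1283 0.1433] (array([630.2, 112.4]), array([ 19.7, 357. ]), 2.1) [-0.0364  0.6284]
 rail 0.132 484 [0.6362 0.1336 0.1357] (array([641.5, 112.2]), array([ 44.3, 362.5]), 1.8) [-0.0313  0.6404]
```

Run:
```python
import cv2
a=cv2.imread("pics/top0.png")[130:190,180:370];b=cv2.imread("pics/side0.png")[190:360,195:275]
cv2.imwrite("pics/rtop.png",cv2.resize(a,None,fx=4.2,fy=4.2,interpolation=cv2.INTER_CUBIC))
cv2.imwrite("pics/rside.png",cv2.resize(b,None,fx=3.5,fy=3.5,interpolation=cv2.INTER_CUBIC))
```

```text
(no output)
```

View pics/rtop.png

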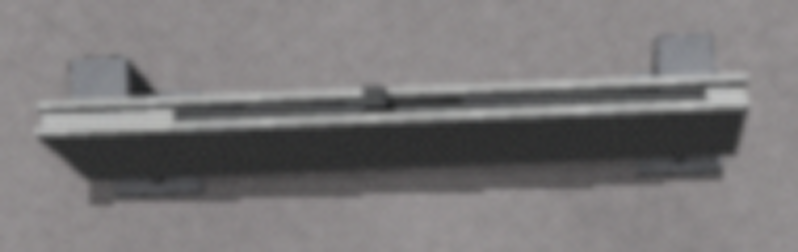

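View pics/rside.png

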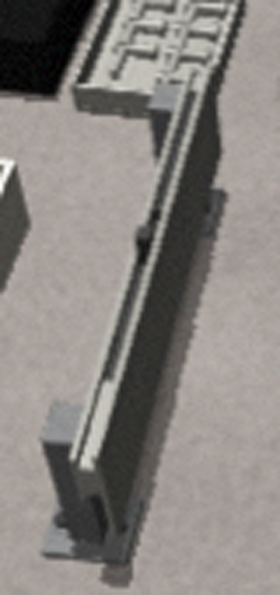

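Run:
```python
from h import *
yaw=np.radians(1.8)
for n,rb in (("top",(180,135,365,182)),("side",(200,190,265,355))):
    c=pickle.load(open(n+"0.pkl","rb"))
    W,uv,_=cloud(c,rb)
    for d in (1.6,1.8,2.0):
        yaw=np.radians(d)
        # rail frame about (0.625,0.1125)
        D=W[:,:2]-[0.625,.1125]
        x=D@[np.cos(yaw),np.sin(yaw)];y=D@[-np.sin(yaw),np.cos(yaw)];z=W[:,2]
        m=(z>.05)&(z<.125)&(abs(y)<.165)&(abs(x)<.02)
        if m.sum()>20: q=np.polyfit(y[m],x[m],1);print(n,d,"front face",m.sum(),np.median(x[m])*1e3,q)
        m=(z>.1415)&(z<.146)&(abs(y)<.17)&(abs(x)<.013)
        print(n,d,"lip",m.sum(),np.percentile(x[m],[5,25,50,75,95]).round(4),np.polyfit(y[m],x[m],1))
        m=(z>.136)&(z<.14)&(abs(y)<.12)&(abs(x)<.025)
        print("   back",m.sum(),np.percentile(x[m],[5,25,50,75,95]).round(4),np.polyfit(y[m],x[m],1))
    yaw=np.radians(1.8);D=W[:,:2]-[0.625,.1125]
    x=D@[np.cos(yaw),np.sin(yaw)];y=D@[-np.sin(yaw),np.cos(yaw)]
    m=(z>.1);print("y ext",y[m].min(),y[m].max())
    m=(z>.15)&(z<.16);print("dog",np.percentile(y[m],[0,10,50,90,100]).round(4),np.percentile(x[m],[5,50,95]).round(4))
    # floor profile
    for yy in np.arange(-.13,.05,.01):
        m=(abs(y-yy)<.005)&(x>-.001+.0)&(x<.009)&(z>.1);print(round(yy,3),np.percentile(z[m],[0,25,50,100]).round(4) if m.any() else "",end=";")
    print()
```

```text
top 1.6 front face 1317 -2.110323376054018 [-0.00246183 -0.00162656]
top 1.6 lip 280 [-0.0027 -0.0018 -0.0006  0.0006  0.0015] [-0.00177302 -0.00062311]
   back 227 [-0.0025  0.0114  0.0135  0.0152  0.0165] [-0.00403783  0.01039576]
top 1.8 front face 1317 -2.0946391138114984 [ 0.0010262  -0.00162656]
top 1.8 lip 280 [-0.0027 -0.0018 -0.0006  0.0005  0.0015] [ 0.00171696 -0.00062311]
   back 227 [-0.0025  0.0113  0.0136  0.0152  0.0165] [-0.00058266  0.01039577]
top 2.0 front face 1317 -2.0847723704959313 [ 0.00451425 -0.00162658]
top 2.0 lip 280 [-0.0029 -0.0018 -0.0007  0.0006  0.0017] [ 0.00520699 -0.00062312]
   back 227 [-0.0026  0.0112  0.0137  0.0152  0.0165] [0.00287249 0.0103959 ]
y ext -0.1802467264373265 0.17954026547338592
dog [0.0009 0.0011 0.0056 0.0116 0.0119] [0.0015 0.0064 0.0122]
-0.13 [0.1275 0.1309 0.143  0.1465];-0.12 [0.1254 0.1283 0.1315 0.1458];-0.11 [0.1273 0.1288 0.1312 0.1459];-0.1 [0.1244 0.1294 0.1313 0.1461];-0.09 [0.1266 0.1291 0.1359 0.1461];-0.08 [0.1264 0.1315 0.1419 0.146 ];-0.07 [0.1267 0.1285 0.1317 0.1447];-0.06 [0.1049 0.1301 0.1313 0.1457];-0.0
[... 1112 characters left out ...]
5  0.0009  0.0079  0.0122  0.013 ] [0.0012 0.005  0.01  ]
-0.13 [0.1295 0.13   0.1372 0.1464];-0.12 [0.1293 0.13   0.1309 0.1439];-0.11 [0.1274 0.1297 0.1304 0.1457];-0.1 [0.1302 0.1369 0.1436 0.1448];-0.09 [0.13   0.1311 0.1323 0.1442];-0.08 [0.1288 0.1307 0.1316 0.1436];-0.07 [0.1295 0.1309 0.1387 0.1455];-0.06 [0.1304 0.1312 0.1366 0.1451];-0.05 [0.1293 0.1302 0.132  0.1451];-0.04 [0.1213 0.1285 0.1311 0.146 ];-0.03 [0.1419 0.142  0.1421 0.1438];-0.02 [0.142  0.1423 0.1427 0.1434];-0.01 [0.1426 0.1431 0.1432 0.1439];-0.0 [0.1419 0.1443 0.1504 0.1552];0.01 [0.1296 0.1398 0.1462 0.1588];0.02 [0.1254 0.1291 0.1306 0.1434];0.03 [0.1269 0.1295 0.1298 0.1323];0.04 [0.1274 0.1301 0.1308 0.1435];
```

Emit:
{"op": "arm_command", "data": {
  "targets": [
    [[0, 0, -0.045, 0, 0, 0, -1], [0.03, -0.03, -0.06, 0, 0, -5, -1], [0.064, -0.0635, -0.06, 0, 0, -10, -1], [0.098, -0.097, -0.06, 0, 0, -15, -1], [0.132, -0.131, -0.06, 0, 0, -20, -1], [0.166, -0.1645, -0.06, 0, 0, -25, -1], [0.2, -0.198, -0.06, 0, 0, -30, -1], [0.234, -0.232, -0.06, 0, 0, -36, -1], [0.268, -0.2655, -0.06, 0, 0, -42, -1], [0.3, -0.2975, -0.06, 0, 0, -48, -1]]
  ]
}}

```text
time_s: 2.4
tool_pos: [0.4241, -0.1844, 0.2521]
tool_rot: [179.9, 0.0, 74.1]
force: [1.3, -0.2, -0.1]
grip_width: 0.0871
```

```bash
cat > d.py <<'E'
import sys
from cell import *
from h import *
def delta(tgt,tyaw,pos=None,verbose=True):
    o=get_obs()
    T=R.from_euler("xyz",o["tool_rot"],degrees=True)
    d=T.inv().apply(np.array(tgt)-np.array(o["tool_pos"]))
    r=(T.inv()*R.from_euler("xyz",[180,0,tyaw],degrees=True)).as_rotvec(degrees=True)
    print("t",o["time_s"],"pos",np.round(o["tool_pos"],4),"rot",np.round(o["tool_rot"],2),"F",np.round(o["force"],2),"w",round(o["grip_width"],4));print("delta",d.round(4),r.round(2))
E
python3 -c "
from d import *
delta([.4544,-.0978,.205],76.2)"
```

```text
t 2.4 pos [ 0.4241 -0.1844  0.2521] rot [1.7994e+02 4.0000e-02 7.4100e+01] F [ 1.32 -0.18 -0.09] w 0.0871
delta [0.0917 0.0054 0.0471] [ 0.06  0.04 -2.1 ]
```

Emit:
{"op": "arm_command", "data": {
  "targets": [
    [[0.045, 0.003, 0.0, 0, 0, -1, -1], [0.08, 0.005, 0.0, 0, 0, -2, -1], [0.092, 0.0055, 0.01, 0, 0, -2.1, -1], [0.0925, 0.0055, 0.047, 0, 0, -2.1, -1], [0.0925, 0.0055, 0.047, 0, 0, -2.1, -1]]
  ]
}}

```text
time_s: 2.9
tool_pos: [0.4513, -0.099, 0.2006]
tool_rot: [-179.5, 0.0, 75.9]
force: [-0.9, -0.7, -0.3]
grip_width: 0.0874
```

```bash
python3 -c "
from d import *
delta([.4544,-.0978,.137],76.2)
c=read_camera('side');cv2.imwrite('pics/s1.png',cv2.resize(c['img'][120:280,250:410,::-1],None,fx=3.7,fy=3.7))"
```

```text
t 2.9 pos [ 0.4513 -0.099   0.2006] rot [-1.7954e+02  1.0000e-02  7.5940e+01] F [-0.92 -0.7  -0.34] w 0.0874
delta [0.0019 0.0032 0.0636] [-0.46  0.01 -0.26]
```

View pics/s1.png

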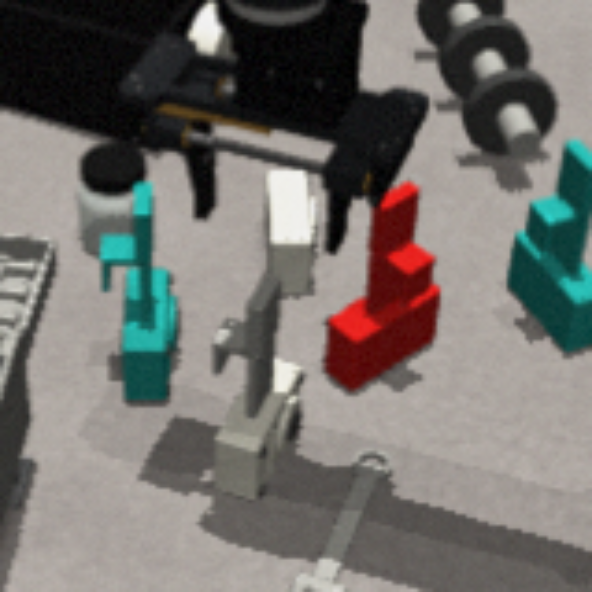

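Emit:
{"op": "arm_command", "data": {
  "targets": [
    [[0.001, 0.0015, 0.02, 0, 0, 0, -1], [0.001, 0.0015, 0.045, 0, 0, 0, -1], [0.001, 0.0015, 0.055, 0, 0, 0, -1], [0.001, 0.0015, 0.055, 0, 0, 0, -1]]
  ]
}}

```text
time_s: 3.35
tool_pos: [0.4557, -0.0994, 0.1495]
tool_rot: [-179.9, -0.0, 75.8]
force: [-0.6, 0.1, 0.0]
grip_width: 0.0875
```

```bash
python3 -c "
from d import *
delta([.4544,-.0978,.137],76.2)"
```

```text
t 3.35 pos [ 0.4557 -0.0994  0.1495] rot [-179.9    -0.     75.85] F [-0.56  0.09  0.04] w 0.0875
delta [ 0.0012 -0.0016  0.0125] [-0.1  -0.01 -0.35]
```

Emit:
{"op": "arm_command", "data": {
  "targets": [
    [[0.001, -0.0015, 0.0125, 0, 0, -0.3, -1], [0.001, -0.0015, 0.0125, 0, 0, -0.3, 0.2], [0.001, -0.0015, 0.0125, 0, 0, -0.3, 0.5], [0.001, -0.0015, 0.0125, 0, 0, -0.3, 0.6], [0.001, -0.0015, 0.0125, 0, 0, -0.3, 0.6], [0.001, -0.0015, 0.0125, 0, 0, -0.3, 0.7]]
  ],
  "newtons": 40
}}

```text
time_s: 3.95
tool_pos: [0.4554, -0.0974, 0.1376]
tool_rot: [180.0, 0.0, 76.2]
force: [-0.2, 0.8, 0.0]
grip_width: 0.055
```

Emit:
{"op": "arm_command", "data": {
  "targets": [
    [[0, 0, 0, 0, 0, 0, 1], [0, 0, 0, 0, 0, 0, 1], [0, 0, 0, 0, 0, 0, 1], [0, 0, 0, 0, 0, 0, 1]]
  ],
  "newtons": 40
}}

```text
time_s: 4.35
tool_pos: [0.4551, -0.0974, 0.1372]
tool_rot: [180.0, 0.0, 76.2]
force: [0.6, -0.2, -0.6]
grip_width: 0.0231
```

Emit:
{"op": "arm_command", "data": {
  "targets": [
    [[0, 0, 0, 0, 0, 0, 1], [0, 0, 0, 0, 0, 0, 1], [0, 0, 0, 0, 0, 0, 1]]
  ],
  "newtons": 50
}}

```text
time_s: 4.65
tool_pos: [0.455, -0.0973, 0.1372]
tool_rot: [-180.0, 0.0, 76.2]
force: [-1.1, 0.3, 0.1]
grip_width: 0.0125
```

Emit:
{"op": "arm_command", "data": {
  "targets": [
    [[0, 0, -0.005, 0, 0, 0, 1], [0, 0, -0.02, 0, 0, 0, 1], [0, 0, -0.04, 0, 0, 0, 1], [0, 0, -0.065, 0, 0, 0, 1], [0, 0, -0.085, 0, 0, 0, 1], [0, 0, -0.09, 0, 0, 0, 1], [0, 0, -0.09, 0, 0, 0, 1], [0, 0, -0.09, 0, 0, 0, 1]]
  ]
}}

```text
time_s: 5.45
tool_pos: [0.4542, -0.0972, 0.2258]
tool_rot: [-179.9, -0.0, 76.2]
force: [0.4, 0.7, -4.1]
grip_width: 0.0126
```

```bash
cat >> d.py <<'E'
def hook(rx,ry,tipz,pitch=0):
    # target TCP for tip at rail-frame coords; h_off: tip = tcp+31mm hanger x, -49.2mm z
    yaw=np.radians(1.8);O=np.array([.6315,.1127])
    ex=np.array([np.cos(yaw),np.sin(yaw)]);ey=np.array([-ex[1],ex[0]])
    p=O+ex*(rx-.031)+ey*ry
    delta([p[0],p[1],tipz+.0492],91.8)
def railpos():
    o=get_obs();T=R.from_euler("xyz",o["tool_rot"],degrees=True)
    tip=np.array(o["tool_pos"])+T.apply([0,.031,.0492])
    yaw=np.radians(1.8);D=tip[:2]-np.array([.6315,.1127])
    print("t",o["time_s"],"tip rail x %.4f y %.4f z %.4f"%(D@[np.cos(yaw),np.sin(yaw)],D@[-np.sin(yaw),np.cos(yaw)],tip[2]),"rot",np.round(o["tool_rot"],2),"F",np.round(o["force"],2),"M",np.round(o["wrist_torque"],2))
E
python3 -c "
from d import *
railpos();hook(-.06,-.075,.178)
c=read_camera('side');cv2.imwrite('pics/s2.png',cv2.resize(c['img'][100:280,230:430,::-1],None,fx=3,fy=3))"
```

```text
t 5.45 tip rail x -0.1541 y -0.2125 z 0.1765 rot [-179.86   -0.     76.23] F [ 0.43  0.72 -4.06] M [ 0.05 -0.01  0.09]
t 5.45 pos [ 0.4542 -0.0972  0.2258] rot [-179.86   -0.     76.23] F [ 0.43  0.72 -4.06] w 0.0126
delta [ 0.1494  0.0547 -0.0015] [ -0.14  -0.02 -15.57]
```

View pics/s2.png

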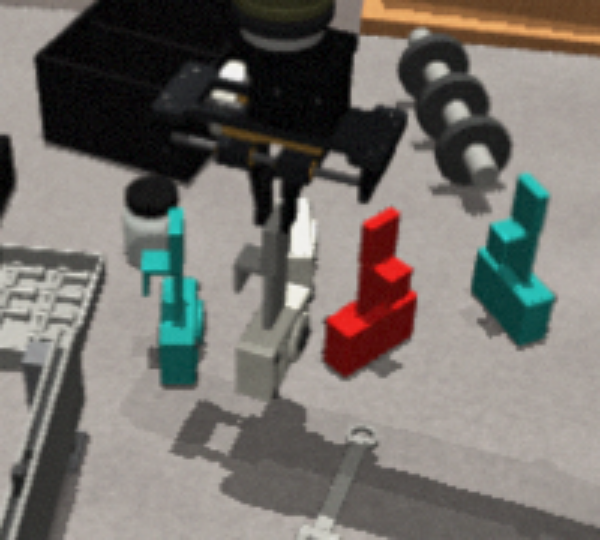

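Emit:
{"op": "arm_command", "data": {
  "targets": [
    [[0.01, 0, 0, 0, 0, -1, 1], [0.03, 0, -0.001, 0, 0, -4, 1], [0.055, 0.005, -0.0015, 0, 0, -7, 1], [0.08, 0.015, -0.0015, 0, 0, -10, 1], [0.105, 0.027, -0.0015, 0, 0, -13, 1], [0.128, 0.041, -0.0015, 0, 0, -15, 1], [0.143, 0.051, -0.0015, 0, 0, -15.6, 1], [0.1494, 0.0547, -0.0015, 0, 0, -15.6, 1], [0.1494, 0.0547, -0.0015, 0, 0, -15.6, 1], [0.1494, 0.0547, -0.0015, 0, 0, -15.6, 1]]
  ]
}}

```text
time_s: 6.5
tool_pos: [0.5431, 0.0346, 0.2285]
tool_rot: [-179.9, 0.0, 91.9]
force: [-0.1, -0.3, -4.6]
grip_width: 0.0127
```

```bash
python3 -c "
from d import *
railpos();hook(-.02,-.075,.170)
for n in ('side','top'):
    c=read_camera(n);pickle.dump(c,open(n+'3.pkl','wb'))
    b=(190,120,350,320) if n=='side' else (200,100,360,260)
    cv2.imwrite('pics/%s3.png'%n,cv2.resize(c['img'][b[1]:b[3],b[0]:b[2],::-1],None,fx=2.9,fy=2.9))"
```

```text
t 6.5 tip rail x -0.0599 y -0.0753 z 0.1792 rot [-1.7993e+02  3.0000e-02  9.1860e+01] F [-0.14 -0.25 -4.64] M [-0.1  -0.06 -0.04]
t 6.5 pos [0.5431 0.0346 0.2285] rot [-1.7993e+02  3.0000e-02  9.1860e+01] F [-0.14 -0.25 -4.64] w 0.0127
delta [0.0003 0.0398 0.0092] [-0.07  0.03  0.06]
```

View pics/side3.png

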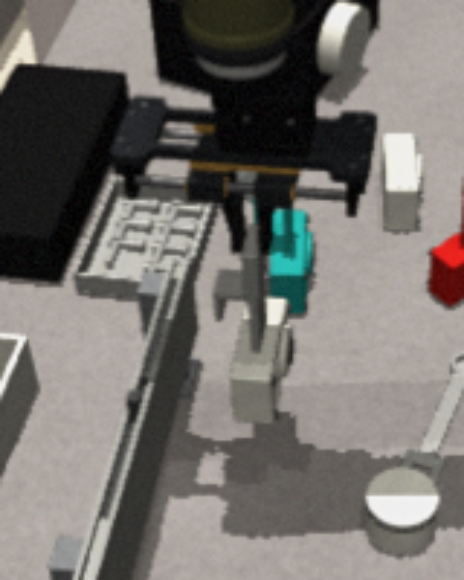

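View pics/top3.png

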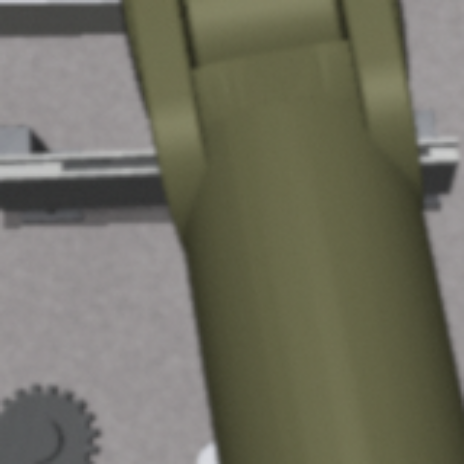

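```bash
cat > hk.py <<'E'
from d import *
def hk(f,tipz,box):
    c=pickle.load(open(f,'rb'));W,uv,_=cloud(c,box)
    yaw=np.radians(1.8);D=W[:,:2]-[.6315,.1127]
    x=D@[np.cos(yaw),np.sin(yaw)];y=D@[-np.sin(yaw),np.cos(yaw)];z=W[:,2]
    m=(abs(y+.075)<.06)&(z>tipz-.01)&(z<tipz+.05)
    for lo in np.arange(-.01,.05,.004):
        k=m&(z>tipz+lo)&(z<tipz+lo+.004)
        if k.sum()>2: print("dz %.3f"%lo,k.sum(),"x",np.percentile(x[k],[0,10,50,90,100]).round(4),"y",np.percentile(y[k],[5,95]).round(4))
    m=(abs(y+.075)<.07)&(z>tipz-.10)&(z<tipz-.03)&(x>-.16)&(x<-.03)
    print("cover",m.sum(),"x",np.percentile(x[m],[1,5,50,95,99]).round(4),"y",np.percentile(y[m],[2,98]).round(4))
E
python3 -c "
from hk import *
hk('side3.pkl',.179,(250,190,300,270))"
```

```text
dz -0.010 6 x [-0.0951 -0.095  -0.0942 -0.0911 -0.0887] y [-0.0965 -0.0579]
dz -0.006 9 x [-0.0956 -0.0954 -0.0949 -0.0905 -0.0889] y [-0.0905 -0.0565]
dz -0.002 10 x [-0.0951 -0.095  -0.0928 -0.0606 -0.0582] y [-0.0903 -0.0575]
dz 0.002 8 x [-0.0949 -0.0949 -0.0926 -0.0629 -0.0627] y [-0.0826 -0.0572]
dz 0.006 13 x [-0.0954 -0.0951 -0.0892 -0.0594 -0.0589] y [-0.0834 -0.0585]
dz 0.010 10 x [-0.0955 -0.0943 -0.0764 -0.061  -0.0596] y [-0.0672 -0.0588]
dz 0.014 9 x [-0.0953 -0.0952 -0.0901 -0.0624 -0.0593] y [-0.0846 -0.0569]
dz 0.018 13 x [-0.0952 -0.0949 -0.09   -0.0621 -0.0596] y [-0.0782 -0.0565]
dz 0.022 9 x [-0.0955 -0.0951 -0.0879 -0.0595 -0.0573] y [-0.0763 -0.0572]
dz 0.026 13 x [-0.0951 -0.0898 -0.0773 -0.0578 -0.0566] y [-0.072  -0.0578]
dz 0.030 61 x [-0.0954 -0.0878 -0.0725 -0.0611 -0.057 ] y [-0.0888 -0.0576]
dz 0.034 46 x [-0.0978 -0.081  -0.0678 -0.0602 -0.0581] y [-0.0894 -0.0588]
dz 0.038 15 x [-0.098  -0.098  -0.0956 -0.0871 -0.0859] y [-0.0892 -0.0566]
dz 0.042 8 x [-0.0979 -0.0978 -0.0972 -0.088  -0.0866] y [-0.0954 -0.0567]
dz 0.046 10 x [-0.0979 -0.0979 -0.0937 -0.0905 -0.0864] y [-0.0691 -0.0566]
cover 384 x [-0.1177 -0.1151 -0.1028 -0.0753 -0.0732] y [-0.115  -0.0261]
```

Emit:
{"op": "arm_command", "data": {
  "targets": [
    [[0, 0.01, 0, 0, 0, 0, 1], [0, 0.025, 0.004, 0, 0, 0, 1], [0, 0.04, 0.008, 0, 0, 0, 1], [0, 0.052, 0.01, 0, 0, 0, 1], [0, 0.058, 0.011, 0, 0, 0, 1], [0, 0.0596, 0.011, 0, 0, 0, 1], [0, 0.0596, 0.011, 0, 0, 0, 1], [0, 0.0596, 0.011, 0, 0, 0, 1]]
  ]
}}

```text
time_s: 7.4
tool_pos: [0.603, 0.0368, 0.218]
tool_rot: [-180.0, 0.0, 91.8]
force: [0.1, 1.1, -5.0]
grip_width: 0.0128
```

```bash
python3 -c "
from hk import *
railpos();hook(-.0003,-.077,.150)
n='side'
c=read_camera(n);pickle.dump(c,open(n+'4.pkl','wb'))
b=(190,120,350,320)
cv2.imwrite('pics/%s4.png'%n,cv2.resize(c['img'][b[1]:b[3],b[0]:b[2],::-1],None,fx=2.9,fy=2.9))
hk('side4.pkl',.168,(200,170,300,270))"
```

```text
t 7.4 tip rail x 0.0002 y -0.0750 z 0.1688 rot [-1.800e+02  2.000e-02  9.184e+01] F [ 0.06  1.06 -4.98] M [ 0.04 -0.09  0.01]
t 7.4 pos [0.603  0.0368 0.218 ] rot [-1.800e+02  2.000e-02  9.184e+01] F [ 0.06  1.06 -4.98] w 0.0128
delta [-0.002  -0.0005  0.0188] [-0.    0.02  0.04]
dz -0.010 9 x [-0.035  -0.0348 -0.0343 -0.0306 -0.0279] y [-0.0896 -0.0548]
dz -0.006 7 x [-0.0353 -0.0353 -0.0345 -0.0305 -0.0288] y [-0.0855 -0.0549]
dz -0.002 9 x [-0.0352 -0.0352 -0.0311 -0.0233 -0.0021] y [-0.0792 -0.0564]
dz 0.002 13 x [-0.0355 -0.0353 -0.0346  0.0017  0.0025] y [-0.0923 -0.0605]
dz 0.006 18 x [-0.0351 -0.035  -0.0307 -0.0007  0.002 ] y [-0.0838 -0.0566]
dz 0.010 14 x [-0.0349 -0.0346 -0.0333 -0.0017 -0.0012] y [-0.0901 -0.0557]
dz 0.014 14 x [-0.0354 -0.0347 -0.0315 -0.0097  0.0005] y [-0.0886 -0.0555]
dz 0.018 10 x [-0.0349 -0.0346 -0.0291  0.0007  0.0033] y [-0.0873 -0.0588]
dz 0.022 13 x [-0.0357 -0.0347 -0.0309  0.0001  0.0021] y [-0.0808 -0.0578]
dz 0.026 12 x [-0.0352 -0.0339 -0.0216 -0.0006  0.0021] y [-0.0639 -0.0555]
dz 0.030 35 x [-0.0342 -0.0253 -0.0086  0.001   0.0032] y [-0.091  -0.0586]
dz 0.034 63 x [-0.0369 -0.0287 -0.0095  0.0002  0.0035] y [-0.0907 -0.0584]
dz 0.038 15 x [-0.0377 -0.0376 -0.0326 -0.0096  0.0024] y [-0.0921 -0.0563]
dz 0.042 11 x [-0.0378 -0.0372 -0.035  -0.0277 -0.0249] y [-0.0769 -0.0568]
dz 0.046 14 x [-0.0381 -0.038  -0.0365 -0.029  -0.026 ] y [-0.0931 -0.0551]
cover 286 x [-0.0577 -0.0561 -0.0484 -0.033  -0.031 ] y [-0.1161 -0.0249]
```

View pics/side4.png

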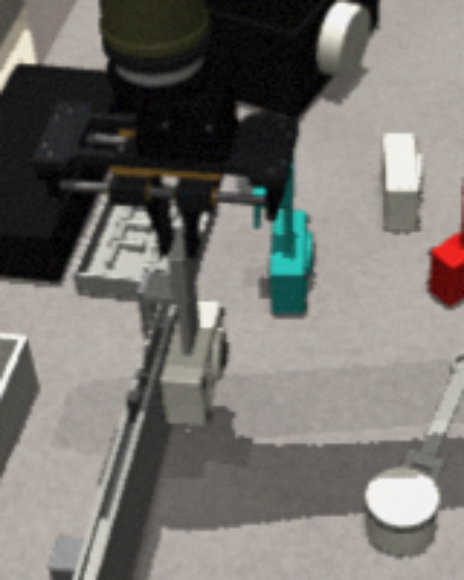

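Emit:
{"op": "arm_command", "data": {
  "targets": [
    [[0, -0.0004, 0.005, 0, 0, 0, 1], [0, -0.0004, 0.011, 0, 0, 0, 1], [0, -0.0004, 0.016, 0, 0, 0, 1], [0, -0.0004, 0.019, 0, 0, 0, 1], [0, -0.0004, 0.02, 0, 0, 0, 1], [0, -0.0004, 0.02, 0, 0, 0, 1], [0, -0.0004, 0.02, 0, 0, 0, 1]]
  ]
}}

```text
time_s: 8.15
tool_pos: [0.6031, 0.0367, 0.1979]
tool_rot: [180.0, 0.0, 91.8]
force: [-0.5, -0.3, -4.7]
grip_width: 0.0128
```

```bash
python3 -c "
from hk import *
railpos()
n='side'
c=read_camera(n);pickle.dump(c,open(n+'5.pkl','wb'))
b=(210,180,290,280)
cv2.imwrite('pics/%s5.png'%n,cv2.resize(c['img'][b[1]:b[3],b[0]:b[2],::-1],None,fx=6,fy=6,interpolation=cv2.INTER_CUBIC))"
```

```text
t 8.15 tip rail x 0.0003 y -0.0751 z 0.1487 rot [179.98   0.    91.83] F [-0.51 -0.32 -4.75] M [ 0.03 -0.12  0.02]
```

View pics/side5.png

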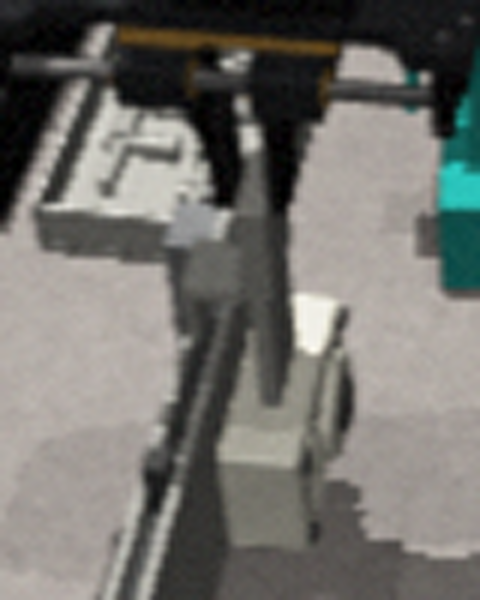

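Emit:
{"op": "arm_command", "data": {
  "targets": [
    [[0, -0.0006, 0.001, 0, 0, 0, 1], [0, -0.0006, 0.002, 0, 0, 0, 1], [0, -0.0006, 0.003, 0, 0, 0, 1], [0, -0.0006, 0.004, 0, 0, 0, 1]]
  ]
}}

```text
time_s: 8.6
tool_pos: [0.6024, 0.0366, 0.1936]
tool_rot: [180.0, 0.0, 91.8]
force: [0.4, 0.5, -4.7]
grip_width: 0.0128
```

Emit:
{"op": "arm_command", "data": {
  "targets": [
    [[0, 0, 0.0007, 0, 0, 0, 1], [0, 0, 0.0014, 0, 0, 0, 1]]
  ]
}}

```text
time_s: 8.8
tool_pos: [0.6024, 0.0366, 0.1922]
tool_rot: [-180.0, 0.0, 91.8]
force: [-0.0, 0.4, -3.3]
grip_width: 0.0126
```

Emit:
{"op": "arm_command", "data": {
  "targets": [
    [[0, 0, 0.0007, 0, 0, 0, 1], [0, 0, 0.0014, 0, 0, 0, 1]]
  ]
}}

```text
time_s: 9.0
tool_pos: [0.6024, 0.0366, 0.1909]
tool_rot: [180.0, 0.0, 91.8]
force: [-0.1, 0.1, -4.7]
grip_width: 0.0128
```

```bash
python3 -c "
from d import *
railpos()"
```

```text
t 9.0 tip rail x -0.0005 y -0.0751 z 0.1417 rot [1.800e+02 1.000e-02 9.183e+01] F [-0.05  0.15 -4.71] M [-0.   -0.11  0.  ]
```

Emit:
{"op": "arm_command", "data": {
  "targets": [
    [[0, 0, 0.0008, 0, 0, 0, 1], [0, 0, 0.0016, 0, 0, 0, 1], [0, 0, 0.0022, 0, 0, 0, 1]]
  ]
}}

```text
time_s: 9.3
tool_pos: [0.6023, 0.0366, 0.1887]
tool_rot: [-180.0, 0.0, 91.8]
force: [-0.3, 0.1, -4.3]
grip_width: 0.0125
```

Emit:
{"op": "arm_command", "data": {
  "targets": [
    [[0, 0, 0.0006, 0, 0, 0, 1], [0, 0, 0.0012, 0, 0, 0, 1]]
  ]
}}

```text
time_s: 9.5
tool_pos: [0.6024, 0.0366, 0.1875]
tool_rot: [180.0, 0.0, 91.8]
force: [-0.2, 0.1, -4.6]
grip_width: 0.0129
```

Emit:
{"op": "arm_command", "data": {
  "targets": [
    [[0, 0, 0.0006, 0, 0, 0, 1], [0, 0, 0.0012, 0, 0, 0, 1], [0, 0, 0.0018, 0, 0, 0, 1]]
  ]
}}

```text
time_s: 9.8
tool_pos: [0.6024, 0.0366, 0.1857]
tool_rot: [-180.0, 0.0, 91.8]
force: [0.3, -0.6, -4.5]
grip_width: 0.013
```

Emit:
{"op": "arm_command", "data": {
  "targets": [
    [[0, 0, 0.0007, 0, 0, 0, 1], [0, 0, 0.0014, 0, 0, 0, 1], [0, 0, 0.002, 0, 0, 0, 1]]
  ]
}}

```text
time_s: 10.1
tool_pos: [0.6023, 0.0366, 0.1836]
tool_rot: [-180.0, 0.0, 91.8]
force: [-0.5, -0.4, -4.8]
grip_width: 0.0126
```

```bash
python3 -c "
from d import *
railpos()"
```

```text
t 10.1 tip rail x -0.0005 y -0.0751 z 0.1344 rot [-180.      0.     91.83] F [-0.48 -0.44 -4.77] M [ 0.03 -0.06 -0.02]
```

Emit:
{"op": "arm_command", "data": {
  "targets": [
    [[0.002, 0, 0.0005, 0, 0, 0, 1], [0.006, 0, 0.0005, 0, 0, 0, 1], [0.01, 0, 0.0005, 0, 0, 0, 1], [0.014, 0, 0.0005, 0, 0, 0, 1], [0.018, 0, 0.0005, 0, 0, 0, 1], [0.02, 0, 0.0005, 0, 0, 0, 1], [0.02, 0, 0.0005, 0, 0, 0, 1]]
  ]
}}

```text
time_s: 10.8
tool_pos: [0.6017, 0.0572, 0.1833]
tool_rot: [180.0, -0.0, 91.9]
force: [0.0, -0.7, -4.0]
grip_width: 0.0129
```

Emit:
{"op": "arm_command", "data": {
  "targets": [
    [[0.003, 0, 0, 0, 0, 0, 1], [0.007, 0, 0, 0, 0, 0, 1], [0.011, 0, 0, 0, 0, 0, 1], [0.015, 0, 0, 0, 0, 0, 1], [0.018, 0, 0, 0, 0, 0, 1], [0.021, 0, 0, 0, 0, 0, 1], [0.023, 0, 0, 0, 0, 0, 1], [0.024, 0, 0, 0, 0, 0, 1], [0.024, 0, 0, 0, 0, 0, 1]]
  ]
}}

```text
time_s: 11.7
tool_pos: [0.601, 0.0807, 0.1832]
tool_rot: [180.0, 0.0, 91.8]
force: [-0.3, 0.2, -4.8]
grip_width: 0.0127
```

```bash
python3 -c "
from d import *
railpos()
n='side'
c=read_camera(n);pickle.dump(c,open(n+'6.pkl','wb'))
b=(190,190,290,290)
cv2.imwrite('pics/%s6.png'%n,cv2.resize(c['img'][b[1]:b[3],b[0]:b[2],::-1],None,fx=6,fy=6,interpolation=cv2.INTER_CUBIC))"
```

```text
t 11.7 tip rail x -0.0005 y -0.0310 z 0.1340 rot [180.     0.    91.84] F [-0.29  0.24 -4.81] M [-0.   -0.07 -0.03]
```

View pics/side6.png

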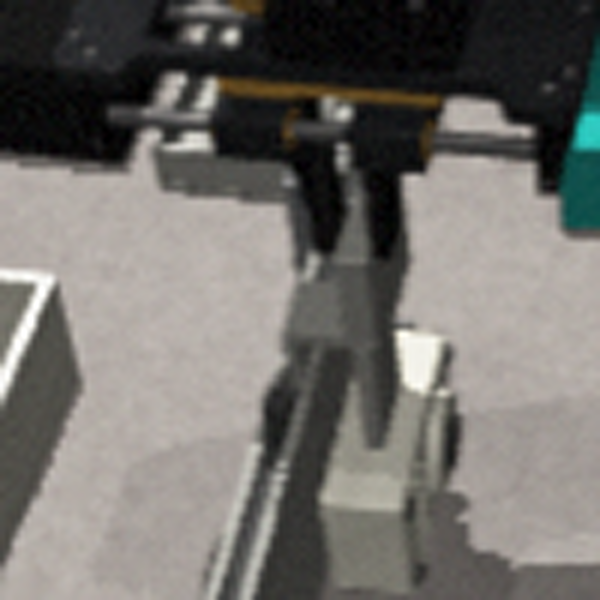

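Emit:
{"op": "arm_command", "data": {
  "targets": [
    [[0.001, 0, 0, 0, 0, 0, 1], [0.0025, 0, 0, 0, 0, 0, 1], [0.004, 0, 0, 0, 0, 0, 1], [0.0055, 0, 0, 0, 0, 0, 1], [0.0065, 0, 0, 0, 0, 0, 1], [0.0075, 0, 0, 0, 0, 0, 1]]
  ]
}}

```text
time_s: 12.35
tool_pos: [0.6007, 0.0882, 0.1832]
tool_rot: [-180.0, 0.0, 91.8]
force: [0.7, 0.1, -4.4]
grip_width: 0.0126
```

Emit:
{"op": "arm_command", "data": {
  "targets": [
    [[0.0005, 0, 0, 0, 0, 0, 1], [0.001, 0, 0, 0, 0, 0, 1]]
  ]
}}

```text
time_s: 12.55
tool_pos: [0.6007, 0.0891, 0.1832]
tool_rot: [-180.0, 0.0, 91.8]
force: [0.2, -1.0, -3.9]
grip_width: 0.0127
```

Emit:
{"op": "arm_command", "data": {
  "targets": [
    [[0.0005, 0, 0, 0, 0, 0, 1], [0.001, 0, 0, 0, 0, 0, 1]]
  ]
}}

```text
time_s: 12.75
tool_pos: [0.6007, 0.0901, 0.1832]
tool_rot: [180.0, 0.0, 91.8]
force: [0.2, -0.1, -4.5]
grip_width: 0.0125
```

Emit:
{"op": "arm_command", "data": {
  "targets": [
    [[0.0005, 0, 0, 0, 0, 0, 1], [0.001, 0, 0, 0, 0, 0, 1]]
  ]
}}

```text
time_s: 12.95
tool_pos: [0.6006, 0.0911, 0.1832]
tool_rot: [-180.0, 0.0, 91.8]
force: [-0.0, 0.1, -4.6]
grip_width: 0.0126
```

Emit:
{"op": "arm_command", "data": {
  "targets": [
    [[0.0004, 0, 0, 0, 0, 0, 1], [0.0008, 0, 0, 0, 0, 0, 1]]
  ]
}}

```text
time_s: 13.15
tool_pos: [0.6006, 0.0919, 0.1832]
tool_rot: [-180.0, 0.0, 91.8]
force: [0.0, -0.4, -4.5]
grip_width: 0.0122
```

Emit:
{"op": "arm_command", "data": {
  "targets": [
    [[0.0004, 0, 0, 0, 0, 0, 1], [0.0008, 0, 0, 0, 0, 0, 1]]
  ]
}}

```text
time_s: 13.35
tool_pos: [0.6006, 0.0927, 0.1832]
tool_rot: [-180.0, 0.0, 91.8]
force: [1.3, 0.7, -5.7]
grip_width: 0.0126
```

Emit:
{"op": "arm_command", "data": {
  "targets": [
    [[0.0004, 0, 0, 0, 0, 0, 1], [0.0004, 0, 0, 0, 0, 0, 1]]
  ]
}}

```text
time_s: 13.55
tool_pos: [0.6005, 0.0932, 0.1832]
tool_rot: [-180.0, 0.0, 91.8]
force: [-0.7, -0.4, -3.8]
grip_width: 0.0129
```

Emit:
{"op": "arm_command", "data": {
  "targets": [
    [[0.0004, 0, 0, 0, 0, 0, 1], [0.0004, 0, 0, 0, 0, 0, 1]]
  ]
}}

```text
time_s: 13.75
tool_pos: [0.6005, 0.0935, 0.1832]
tool_rot: [180.0, 0.0, 91.8]
force: [-0.4, 0.2, -3.8]
grip_width: 0.0128
```

Emit:
{"op": "arm_command", "data": {
  "targets": [
    [[0.0004, 0, 0, 0, 0, 0, 1], [0.0004, 0, 0, 0, 0, 0, 1]]
  ]
}}

```text
time_s: 13.95
tool_pos: [0.6006, 0.0939, 0.1832]
tool_rot: [180.0, 0.0, 91.8]
force: [0.4, 0.8, -5.2]
grip_width: 0.0125
```

Emit:
{"op": "arm_command", "data": {
  "targets": [
    [[0.0004, 0, 0, 0, 0, 0, 1], [0.0004, 0, 0, 0, 0, 0, 1]]
  ]
}}

```text
time_s: 14.15
tool_pos: [0.6005, 0.0944, 0.1832]
tool_rot: [-180.0, 0.0, 91.8]
force: [0.8, 0.2, -4.2]
grip_width: 0.0128
```

Emit:
{"op": "arm_command", "data": {
  "targets": [
    [[0.0004, 0, 0, 0, 0, 0, 1], [0.0004, 0, 0, 0, 0, 0, 1]]
  ]
}}

```text
time_s: 14.35
tool_pos: [0.6005, 0.0947, 0.1832]
tool_rot: [-180.0, 0.0, 91.8]
force: [0.4, -0.5, -3.9]
grip_width: 0.0123
```

Emit:
{"op": "arm_command", "data": {
  "targets": [
    [[0.0004, 0, 0, 0, 0, 0, 1], [0.0004, 0, 0, 0, 0, 0, 1]]
  ]
}}

```text
time_s: 14.55
tool_pos: [0.6005, 0.0952, 0.1832]
tool_rot: [-180.0, 0.0, 91.8]
force: [-0.5, 0.1, -4.1]
grip_width: 0.0125
```

Emit:
{"op": "arm_command", "data": {
  "targets": [
    [[0.0004, 0, 0, 0, 0, 0, 1], [0.0004, 0, 0, 0, 0, 0, 1]]
  ]
}}

```text
time_s: 14.75
tool_pos: [0.6005, 0.0955, 0.1832]
tool_rot: [180.0, 0.0, 91.8]
force: [-0.5, 0.9, -4.0]
grip_width: 0.0128
```

Emit:
{"op": "arm_command", "data": {
  "targets": [
    [[0.0004, 0, 0, 0, 0, 0, 1], [0.0004, 0, 0, 0, 0, 0, 1]]
  ]
}}

```text
time_s: 14.95
tool_pos: [0.6005, 0.0959, 0.1832]
tool_rot: [180.0, 0.0, 91.8]
force: [-0.2, 0.5, -3.8]
grip_width: 0.0129
```

Emit:
{"op": "arm_command", "data": {
  "targets": [
    [[0.0004, 0, 0, 0, 0, 0, 1], [0.0004, 0, 0, 0, 0, 0, 1]]
  ]
}}

```text
time_s: 15.15
tool_pos: [0.6004, 0.0964, 0.1832]
tool_rot: [-180.0, 0.0, 91.8]
force: [0.3, -0.7, -4.0]
grip_width: 0.0127
```

```bash
python3 -c "
from d import *
railpos()
n='side'
c=read_camera(n);pickle.dump(c,open(n+'7.pkl','wb'))
b=(190,190,290,290)
cv2.imwrite('pics/%s7.png'%n,cv2.resize(c['img'][b[1]:b[3],b[0]:b[2],::-1],None,fx=6,fy=6,interpolation=cv2.INTER_CUBIC))"
```

```text
t 15.15 tip rail x -0.0006 y -0.0153 z 0.1340 rot [-180.      0.     91.84] F [ 0.29 -0.72 -3.98] M [ 0.01 -0.07 -0.07]
```

View pics/side7.png

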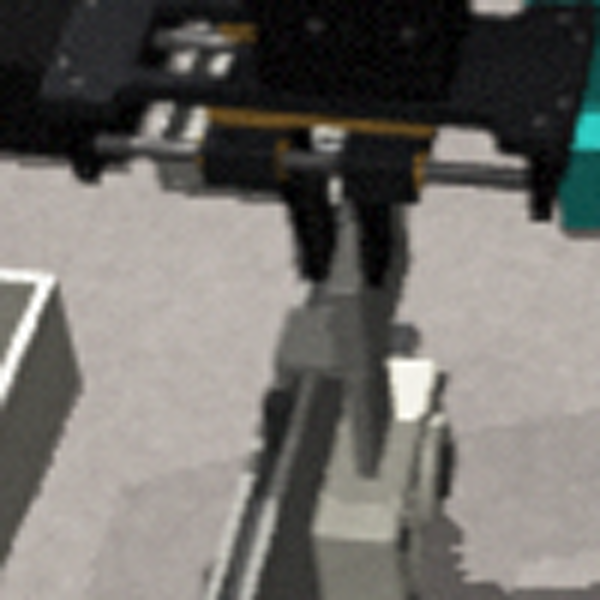

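```bash
python3 -c "
from hk import *
c=pickle.load(open('side7.pkl','rb'));W,uv,_=cloud(c,(215,215,265,290))
yaw=np.radians(1.8);D=W[:,:2]-[.6315,.1127]
x=D@[np.cos(yaw),np.sin(yaw)];y=D@[-np.sin(yaw),np.cos(yaw)];z=W[:,2]
m=(z>.157)&(z<.172)&(x>-.022)&(x<.005);print('arm',m.sum(),np.percentile(y[m],[0,5,50,95,100]).round(4))
m=(z>.147)&(z<.158)&(x>-.012)&(x<.01)
i=np.argsort(y[m]);print(np.c_[y,x,z][m][i].round(4)[-30:])
c=pickle.load(open('side6.pkl','rb'));W,uv,_=cloud(c,(205,205,265,290))
D=W[:,:2]-[.6315,.1127]
x=D@[np.cos(yaw),np.sin(yaw)];y=D@[-np.sin(yaw),np.cos(yaw)];z=W[:,2]
m=(z>.157)&(z<.172)&(x>-.022)&(x<.005);print('arm6',m.sum(),np.percentile(y[m],[0,5,50,95,100]).round(4))
m=(z>.1465)&(z<.158)&(x>-.012)&(x<.01)&(y>-.01)
i=np.argsort(y[m]);print(np.c_[y,x,z][m][i].round(4))
"
```

```text
arm 101 [-0.0334 -0.0289 -0.0124 -0.0014  0.005 ]
[[-5.800e-03 -3.200e-03  1.497e-01]
 [-4.600e-03  9.000e-04  1.542e-01]
 [-4.400e-03 -1.300e-03  1.511e-01]
 [-3.800e-03  1.000e-03  1.515e-01]
 [-3.000e-03 -2.200e-03  1.564e-01]
 [-3.000e-04  4.800e-03  1.549e-01]
 [-3.000e-04 -4.800e-03  1.526e-01]
 [ 1.000e-04 -4.500e-03  1.493e-01]
 [ 1.500e-03 -5.000e-04  1.540e-01]
 [ 2.400e-03  1.700e-03  1.548e-01]
 [ 3.500e-03 -5.300e-03  1.497e-01]
 [ 4.800e-03 -1.300e-03  1.542e-01]
 [ 5.400e-03  3.500e-03  1.543e-01]
 [ 5.500e-03 -4.000e-03  1.554e-01]
 [ 5.600e-03  9.000e-04  1.548e-01]
 [ 7.500e-03 -4.300e-03  1.541e-01]
 [ 8.800e-03 -2.300e-03  1.553e-01]
 [ 8.800e-03 -3.900e-03  1.482e-01]
 [ 8.900e-03  2.600e-03  1.548e-01]
 [ 9.000e-03  1.000e-04  1.552e-01]
 [ 9.300e-03  2.900e-03  1.515e-01]
 [ 9.900e-03 -1.800e-03  1.492e-01]
 [ 1.100e-02  2.700e-03  1.498e-01]
 [ 1.120e-02 -3.000e-04  1.542e-01]
 [ 1.160e-02  4.000e-04  1.473e-01]
 [ 1.180e-02 -5.500e-03  1.556e-01]
 [ 1.280e-02  2.500e-03  1.483e-01]
 [ 1.290e-02 -3.400e-03  1.565e-01]
 [ 1.440e-02 -1.100e-03  1.544e-01]
 [ 9.1
[... 354 characters left out ...]
-04  1.531e-01]
 [ 5.000e-03  3.700e-03  1.537e-01]
 [ 5.200e-03 -3.900e-03  1.551e-01]
 [ 5.300e-03  1.100e-03  1.545e-01]
 [ 8.800e-03  2.000e-04  1.550e-01]
 [ 9.500e-03  2.400e-03  1.555e-01]
 [ 9.700e-03 -1.800e-03  1.489e-01]
 [ 9.900e-03 -2.700e-03  1.567e-01]
 [ 9.900e-03 -2.300e-03  1.530e-01]
 [ 1.000e-02  2.600e-03  1.524e-01]
 [ 1.060e-02 -5.000e-03  1.542e-01]
 [ 1.080e-02  2.800e-03  1.496e-01]
 [ 1.090e-02 -1.800e-03  1.467e-01]
 [ 1.150e-02 -4.900e-03  1.516e-01]
 [ 1.180e-02 -1.000e-04  1.512e-01]
 [ 1.190e-02  2.800e-03  1.472e-01]
 [ 1.290e-02 -5.000e-03  1.495e-01]
 [ 1.310e-02 -1.000e-03  1.565e-01]
 [ 2.020e-02 -8.900e-03  1.476e-01]
 [ 7.980e-02 -8.200e-03  1.467e-01]]
```

Emit:
{"op": "arm_command", "data": {
  "targets": [
    [[0.0004, 0, 0, 0, 0, 0, 1], [0.0004, 0, 0, 0, 0, 0, 1]]
  ]
}}

```text
time_s: 15.4
tool_pos: [0.6005, 0.0967, 0.1832]
tool_rot: [180.0, 0.0, 91.8]
force: [-0.5, 0.5, -4.6]
grip_width: 0.0123
```

Emit:
{"op": "arm_command", "data": {
  "targets": [
    [[0.0004, 0, 0, 0, 0, 0, 1], [0.0004, 0, 0, 0, 0, 0, 1]]
  ]
}}

```text
time_s: 15.6
tool_pos: [0.6004, 0.0971, 0.1832]
tool_rot: [180.0, 0.0, 91.8]
force: [0.6, 0.5, -5.2]
grip_width: 0.0125
```

Emit:
{"op": "arm_command", "data": {
  "targets": [
    [[0.0004, 0, 0, 0, 0, 0, 1], [0.0004, 0, 0, 0, 0, 0, 1]]
  ]
}}

```text
time_s: 15.8
tool_pos: [0.6004, 0.0976, 0.1832]
tool_rot: [-180.0, 0.0, 91.8]
force: [0.7, -0.2, -4.1]
grip_width: 0.0126
```

Emit:
{"op": "arm_command", "data": {
  "targets": [
    [[0.0004, 0, 0, 0, 0, 0, 1], [0.0004, 0, 0, 0, 0, 0, 1]]
  ]
}}

```text
time_s: 16.0
tool_pos: [0.6004, 0.098, 0.1832]
tool_rot: [-180.0, 0.0, 91.8]
force: [0.1, -0.7, -3.2]
grip_width: 0.0129
```

Emit:
{"op": "arm_command", "data": {
  "targets": [
    [[0.0003, 0, 0, 0, 0, 0, 1], [0.0003, 0, 0, 0, 0, 0, 1]]
  ]
}}

```text
time_s: 16.2
tool_pos: [0.6004, 0.0982, 0.1832]
tool_rot: [180.0, 0.0, 91.8]
force: [0.8, -0.6, -3.8]
grip_width: 0.0126
```

Emit:
{"op": "arm_command", "data": {
  "targets": [
    [[0.0003, 0, 0, 0, 0, 0, 1], [0.0003, 0, 0, 0, 0, 0, 1]]
  ]
}}

```text
time_s: 16.4
tool_pos: [0.6004, 0.0985, 0.1832]
tool_rot: [-180.0, 0.0, 91.8]
force: [-0.8, -0.0, -4.4]
grip_width: 0.0127
```

Emit:
{"op": "arm_command", "data": {
  "targets": [
    [[0.0003, 0, 0, 0, 0, 0, 1], [0.0003, 0, 0, 0, 0, 0, 1]]
  ]
}}

```text
time_s: 16.6
tool_pos: [0.6004, 0.0987, 0.1832]
tool_rot: [180.0, 0.0, 91.8]
force: [0.6, -0.4, -4.7]
grip_width: 0.0124
```

Emit:
{"op": "arm_command", "data": {
  "targets": [
    [[0.0003, 0, 0, 0, 0, 0, 1], [0.0003, 0, 0, 0, 0, 0, 1]]
  ]
}}

```text
time_s: 16.8
tool_pos: [0.6004, 0.0989, 0.1832]
tool_rot: [-180.0, 0.0, 91.8]
force: [-1.3, -0.3, -4.0]
grip_width: 0.0124
```

Emit:
{"op": "arm_command", "data": {
  "targets": [
    [[0.0003, 0, 0, 0, 0, 0, 1], [0.0003, 0, 0, 0, 0, 0, 1]]
  ]
}}

```text
time_s: 17.0
tool_pos: [0.6004, 0.0992, 0.1832]
tool_rot: [-180.0, 0.0, 91.8]
force: [-0.1, 0.3, -3.9]
grip_width: 0.0129
```

Emit:
{"op": "arm_command", "data": {
  "targets": [
    [[0.0003, 0, 0, 0, 0, 0, 1], [0.0003, 0, 0, 0, 0, 0, 1]]
  ]
}}

```text
time_s: 17.2
tool_pos: [0.6004, 0.0994, 0.1832]
tool_rot: [-180.0, 0.0, 91.8]
force: [-0.9, -1.1, -4.7]
grip_width: 0.0125
```

```bash
python3 -c "
from d import *
railpos()"
```

```text
t 17.2 tip rail x -0.0005 y -0.0123 z 0.1340 rot [-1.800e+02  3.000e-02  9.182e+01] F [-0.94 -1.12 -4.73] M [-0.35 -0.09 -0.04]
```

Emit:
{"op": "arm_command", "data": {
  "targets": [
    [[0.0003, 0, 0, 0, 0, 0, 1], [0.0003, 0, 0, 0, 0, 0, 1]]
  ]
}}

```text
time_s: 17.4
tool_pos: [0.6004, 0.0997, 0.1832]
tool_rot: [-180.0, 0.0, 91.8]
force: [0.3, -1.1, -3.4]
grip_width: 0.0127
```

```bash
python3 -c "
from d import *
railpos()"
```

```text
t 17.4 tip rail x -0.0005 y -0.0121 z 0.1340 rot [-1.800e+02  3.000e-02  9.182e+01] F [ 0.29 -1.11 -3.45] M [-0.45 -0.04 -0.04]
```

Emit:
{"op": "arm_command", "data": {
  "targets": [
    [[-0.001, 0, 0, 0, 0, 0, 1], [-0.002, 0, 0, 0, 0, 0, 1], [-0.0028, 0, 0, 0, 0, 0, 1], [-0.0028, 0, 0.0005, 0, 0, 0, 1], [-0.0028, 0, 0.001, 0, 0, 0, 1], [-0.0028, 0, 0.002, 0, 0, 0, 1]]
  ]
}}

```text
time_s: 18.0
tool_pos: [0.6004, 0.0974, 0.1812]
tool_rot: [180.0, -0.0, 91.8]
force: [-0.4, 0.5, -3.5]
grip_width: 0.0128
```

```bash
python3 -c "
from d import *
railpos()
n='side'
c=read_camera(n);pickle.dump(c,open(n+'8.pkl','wb'))
b=(190,190,290,290)
cv2.imwrite('pics/%s8.png'%n,cv2.resize(c['img'][b[1]:b[3],b[0]:b[2],::-1],None,fx=6,fy=6,interpolation=cv2.INTER_CUBIC))"
```

```text
t 18.0 tip rail x -0.0005 y -0.0143 z 0.1320 rot [ 1.7999e+02 -1.0000e-02  9.1840e+01] F [-0.43  0.47 -3.52] M [ 0.01 -0.1  -0.01]
```

View pics/side8.png

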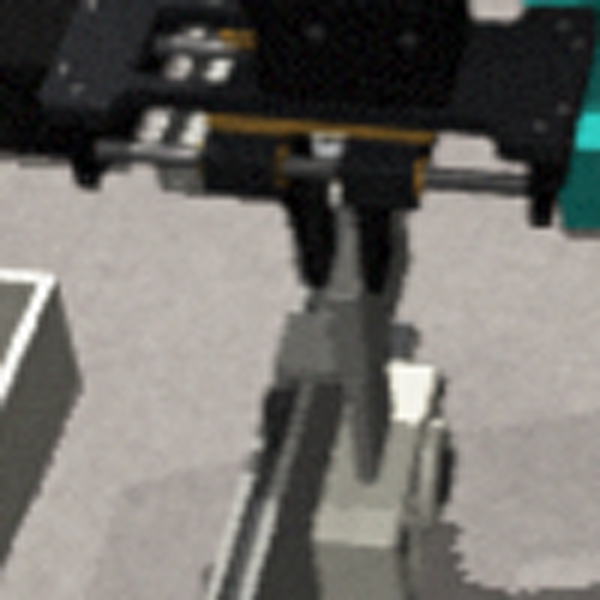

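Emit:
{"op": "arm_command", "data": {
  "targets": [
    [[0, 0, 0.0007, 0, 0, 0, 1], [0, 0, 0.0014, 0, 0, 0, 1], [0, 0, 0.002, 0, 0, 0, 1]]
  ]
}}

```text
time_s: 18.35
tool_pos: [0.6004, 0.0972, 0.1791]
tool_rot: [-180.0, 0.0, 91.8]
force: [-0.3, -0.0, -4.1]
grip_width: 0.0128
```

Emit:
{"op": "arm_command", "data": {
  "targets": [
    [[0, 0, 0.0005, 0, 0, 0, 1], [0, 0, 0.001, 0, 0, 0, 1], [0, 0, 0.001, 0, 0, 0, 1]]
  ]
}}

```text
time_s: 18.65
tool_pos: [0.6004, 0.0971, 0.1781]
tool_rot: [-180.0, 0.0, 91.8]
force: [-1.2, -0.5, -4.6]
grip_width: 0.0125
```

Emit:
{"op": "arm_command", "data": {
  "targets": [
    [[0, 0, 0.0005, 0, 0, 0, 1], [0, 0, 0.001, 0, 0, 0, 1], [0, 0, 0.0015, 0, 0, 0, 1]]
  ]
}}

```text
time_s: 18.95
tool_pos: [0.6005, 0.0971, 0.1767]
tool_rot: [180.0, 0.0, 91.8]
force: [-0.3, 0.5, -4.0]
grip_width: 0.0126
```

Emit:
{"op": "arm_command", "data": {
  "targets": [
    [[0, 0, 0.0007, 0, 0, 0, 1], [0, 0, 0.0014, 0, 0, 0, 1], [0, 0, 0.002, 0, 0, 0, 1]]
  ]
}}

```text
time_s: 19.25
tool_pos: [0.6004, 0.0972, 0.1746]
tool_rot: [-180.0, 0.0, 91.8]
force: [0.2, 0.0, -4.4]
grip_width: 0.0129
```

Emit:
{"op": "arm_command", "data": {
  "targets": [
    [[0, 0, 0.0007, 0, 0, 0, 1], [0, 0, 0.0014, 0, 0, 0, 1], [0, 0, 0.002, 0, 0, 0, 1]]
  ]
}}

```text
time_s: 19.55
tool_pos: [0.6004, 0.0972, 0.1727]
tool_rot: [-180.0, 0.0, 91.8]
force: [0.4, -0.2, -3.6]
grip_width: 0.0123
```

```bash
python3 -c "
from d import *
railpos()"
```

```text
t 19.55 tip rail x -0.0006 y -0.0145 z 0.1235 rot [-180.      0.     91.83] F [ 0.41 -0.21 -3.59] M [-0.01 -0.04 -0.02]
```

In the pocket: the tip is at about 0.1235, well below the 0.130 level floor. Next I touch down on the pocket floor in fine steps.

Emit:
{"op": "arm_command", "data": {
  "targets": [
    [[0, 0, 0.0005, 0, 0, 0, 1], [0, 0, 0.001, 0, 0, 0, 1], [0, 0, 0.0015, 0, 0, 0, 1]]
  ]
}}

```text
time_s: 19.85
tool_pos: [0.6005, 0.0971, 0.1712]
tool_rot: [180.0, 0.0, 91.8]
force: [0.2, 1.2, -4.7]
grip_width: 0.0129
```

Emit:
{"op": "arm_command", "data": {
  "targets": [
    [[0, 0, 0.0004, 0, 0, 0, 1], [0, 0, 0.0004, 0, 0, 0, 1]]
  ]
}}

```text
time_s: 20.05
tool_pos: [0.6004, 0.0971, 0.1707]
tool_rot: [-180.0, 0.0, 91.8]
force: [-0.1, -0.3, -3.2]
grip_width: 0.0128
```

Emit:
{"op": "arm_command", "data": {
  "targets": [
    [[0, 0, 0.0003, 0, 0, 0, 1], [0, 0, 0.0003, 0, 0, 0, 1]]
  ]
}}

```text
time_s: 20.25
tool_pos: [0.6004, 0.0972, 0.1705]
tool_rot: [-180.0, 0.0, 91.8]
force: [0.2, -0.0, -4.2]
grip_width: 0.0126
```

Emit:
{"op": "arm_command", "data": {
  "targets": [
    [[0, 0, 0.0003, 0, 0, 0, 1], [0, 0, 0.0003, 0, 0, 0, 1]]
  ]
}}

```text
time_s: 20.45
tool_pos: [0.6004, 0.0972, 0.1702]
tool_rot: [-180.0, 0.0, 91.8]
force: [-0.3, -0.3, -4.0]
grip_width: 0.0126
```

```bash
python3 -c "
from d import *
railpos()"
```

```text
t 20.45 tip rail x -0.0006 y -0.0145 z 0.1210 rot [-1.800e+02  1.000e-02  9.183e+01] F [-0.27 -0.25 -4.02] M [ 0.03 -0.09 -0.01]
```

Emit:
{"op": "arm_command", "data": {
  "targets": [
    [[0, 0, 0.0003, 0, 0, 0, 1], [0, 0, 0.0003, 0, 0, 0, 1]]
  ]
}}

```text
time_s: 20.65
tool_pos: [0.6004, 0.0972, 0.1699]
tool_rot: [-180.0, 0.0, 91.8]
force: [0.2, -0.1, -5.1]
grip_width: 0.0126
```

Emit:
{"op": "arm_command", "data": {
  "targets": [
    [[0, 0, 0.0003, 0, 0, 0, 1], [0, 0, 0.0003, 0, 0, 0, 1]]
  ]
}}

```text
time_s: 20.85
tool_pos: [0.6004, 0.0972, 0.1696]
tool_rot: [-180.0, 0.0, 91.8]
force: [-0.4, 0.0, -3.9]
grip_width: 0.0123
```

```bash
python3 -c "
from d import *
railpos()"
```

```text
t 20.85 tip rail x -0.0006 y -0.0145 z 0.1204 rot [-1.800e+02  1.000e-02  9.183e+01] F [-0.39  0.02 -3.91] M [ 0.06 -0.02  0.03]
```

Emit:
{"op": "arm_command", "data": {
  "targets": [
    [[0, 0, 0.0002, 0, 0, 0, 1], [0, 0, 0.0002, 0, 0, 0, 1]]
  ]
}}

```text
time_s: 21.05
tool_pos: [0.6004, 0.0972, 0.1694]
tool_rot: [180.0, 0.0, 91.8]
force: [0.5, -0.5, -3.6]
grip_width: 0.0127
```

```bash
python3 -c "
from d import *
railpos()"
```

```text
t 21.05 tip rail x -0.0005 y -0.0145 z 0.1202 rot [1.800e+02 1.000e-02 9.183e+01] F [ 0.53 -0.48 -3.62] M [-0.02 -0.09  0.03]
```

Emit:
{"op": "arm_command", "data": {
  "targets": [
    [[0, 0, 0.0002, 0, 0, 0, 1], [0, 0, 0.0002, 0, 0, 0, 1]]
  ]
}}

```text
time_s: 21.25
tool_pos: [0.6004, 0.0973, 0.1694]
tool_rot: [180.0, 0.0, 91.8]
force: [-0.9, 0.8, -2.8]
grip_width: 0.0129
```

Emit:
{"op": "arm_command", "data": {
  "targets": [
    [[0, 0, 0.0002, 0, 0, 0, 1], [0, 0, 0.0002, 0, 0, 0, 1]]
  ]
}}

```text
time_s: 21.45
tool_pos: [0.6005, 0.0973, 0.1693]
tool_rot: [180.0, 0.0, 91.8]
force: [-0.8, 0.4, -2.1]
grip_width: 0.0127
```

```bash
python3 -c "
from d import *
railpos()"
```

```text
t 21.45 tip rail x -0.0005 y -0.0144 z 0.1202 rot [179.99   0.    91.84] F [-0.82  0.39 -2.11] M [0.05 0.13 0.  ]
```

Emit:
{"op": "arm_command", "data": {
  "targets": [
    [[0, 0, 0.0002, 0, 0, 0, 1], [0, 0, 0.0002, 0, 0, 0, 1]]
  ]
}}

```text
time_s: 21.65
tool_pos: [0.6005, 0.0973, 0.1693]
tool_rot: [180.0, 0.0, 91.8]
force: [-2.0, -0.6, 0.7]
grip_width: 0.0126
```

```bash
python3 -c "
from d import *
railpos()"
```

```text
t 21.65 tip rail x -0.0005 y -0.0144 z 0.1201 rot [1.7998e+02 1.0000e-02 9.1840e+01] F [-1.99 -0.57  0.75] M [ 0.01  0.39 -0.03]
```

Emit:
{"op": "arm_command", "data": {
  "targets": [
    [[0, 0, -0.0005, 0, 0, 0, 1], [0, 0, -0.0009, 0, 0, 0, 1], [0, -0.0004, -0.0006, -0.5, 0, 0, 1], [0, -0.0009, -0.0004, -1, 0, 0, 1], [0, -0.0013, -0.0001, -1.5, 0, 0, 1], [0, -0.0017, 0.0002, -2, 0, 0, 1], [0, -0.0017, 0.0002, -2, 0, 0, 1]]
  ]
}}

```text
time_s: 22.35
tool_pos: [0.5983, 0.097, 0.1685]
tool_rot: [178.0, 0.0, 91.8]
force: [-0.1, 0.4, -4.7]
grip_width: 0.0128
```

```bash
python3 -c "
from d import *
railpos()"
```

```text
t 22.35 tip rail x -0.0010 y -0.0147 z 0.1204 rot [1.780e+02 3.000e-02 9.183e+01] F [-0.1   0.44 -4.7 ] M [0.01 0.04 0.04]
```

Emit:
{"op": "arm_command", "data": {
  "targets": [
    [[0, -0.0002, 0.0001, -0.25, 0, 0, 1], [0, -0.0004, 0.0003, -0.5, 0, 0, 1], [0, -0.0004, 0.0003, -0.5, 0, 0, 1]]
  ]
}}

```text
time_s: 22.65
tool_pos: [0.5982, 0.0971, 0.1683]
tool_rot: [177.5, 0.0, 91.8]
force: [0.0, -0.4, -4.1]
grip_width: 0.0129
```

Emit:
{"op": "arm_command", "data": {
  "targets": [
    [[0, -0.0002, 0.0001, -0.25, 0, 0, 1], [0, -0.0002, 0.0001, -0.25, 0, 0, 1]]
  ]
}}

```text
time_s: 22.85
tool_pos: [0.5981, 0.0971, 0.1682]
tool_rot: [177.2, 0.0, 91.8]
force: [-0.7, -0.3, -4.8]
grip_width: 0.0128
```

Emit:
{"op": "arm_command", "data": {
  "targets": [
    [[0, -0.0002, 0.0001, -0.25, 0, 0, 1], [0, -0.0002, 0.0001, -0.25, 0, 0, 1]]
  ]
}}

```text
time_s: 23.05
tool_pos: [0.5978, 0.0971, 0.1681]
tool_rot: [177.0, 0.0, 91.8]
force: [-0.8, -0.0, -3.6]
grip_width: 0.0131
```

```bash
python3 -c "
from d import *
railpos()"
```

```text
t 23.05 tip rail x -0.0006 y -0.0145 z 0.1205 rot [1.770e+02 1.000e-02 9.184e+01] F [-0.75 -0.05 -3.65] M [-0.01  0.04  0.01]
```

Emit:
{"op": "arm_command", "data": {
  "targets": [
    [[0, -0.0002, 0.0001, -0.25, 0, 0, 1], [0, -0.0002, 0.0001, -0.25, 0, 0, 1]]
  ]
}}

```text
time_s: 23.25
tool_pos: [0.5976, 0.0971, 0.168]
tool_rot: [176.7, 0.0, 91.8]
force: [0.2, 0.5, -4.6]
grip_width: 0.0128
```

Emit:
{"op": "arm_command", "data": {
  "targets": [
    [[0, -0.0002, 0.0001, -0.25, 0, 0, 1], [0, -0.0002, 0.0001, -0.25, 0, 0, 1]]
  ]
}}

```text
time_s: 23.45
tool_pos: [0.5974, 0.0971, 0.1678]
tool_rot: [176.5, 0.0, 91.8]
force: [0.5, 0.3, -4.2]
grip_width: 0.0128
```

```bash
python3 -c "
from d import *
railpos()"
```

```text
t 23.45 tip rail x -0.0006 y -0.0145 z 0.1206 rot [1.7649e+02 1.0000e-02 9.1830e+01] F [ 0.52  0.3  -4.24] M [ 0.03  0.06 -0.04]
```

Emit:
{"op": "arm_command", "data": {
  "targets": [
    [[0, -0.0002, 0.0001, -0.25, 0, 0, 1], [0, -0.0002, 0.0001, -0.25, 0, 0, 1]]
  ]
}}

```text
time_s: 23.65
tool_pos: [0.5974, 0.097, 0.1678]
tool_rot: [176.2, 0.0, 91.8]
force: [0.9, 0.8, -4.3]
grip_width: 0.0125
```

```bash
python3 -c "
from d import *
railpos()"
```

```text
t 23.65 tip rail x -0.0004 y -0.0146 z 0.1207 rot [1.7622e+02 1.0000e-02 9.1830e+01] F [ 0.9   0.83 -4.29] M [ 0.02 -0.01 -0.01]
```

Emit:
{"op": "arm_command", "data": {
  "targets": [
    [[0, -0.0002, 0.0001, -0.25, 0, 0, 1], [0, -0.0002, 0.0001, -0.25, 0, 0, 1]]
  ]
}}

```text
time_s: 23.85
tool_pos: [0.5975, 0.0971, 0.1678]
tool_rot: [175.9, 0.0, 91.8]
force: [1.4, 0.5, -5.2]
grip_width: 0.0127
```

Emit:
{"op": "arm_command", "data": {
  "targets": [
    [[0, -0.0002, 0.0001, -0.25, 0, 0, 1], [0, -0.0002, 0.0001, -0.25, 0, 0, 1]]
  ]
}}

```text
time_s: 24.05
tool_pos: [0.5976, 0.0971, 0.1678]
tool_rot: [175.7, -0.0, 91.8]
force: [3.6, 0.9, -4.9]
grip_width: 0.0126
```

```bash
python3 -c "
from d import *
railpos()
n='side'
c=read_camera(n);pickle.dump(c,open(n+'9.pkl','wb'))
b=(190,190,290,310)
cv2.imwrite('pics/%s9.png'%n,cv2.resize(c['img'][b[1]:b[3],b[0]:b[2],::-1],None,fx=5,fy=5,interpolation=cv2.INTER_CUBIC))"
```

```text
t 24.05 tip rail x 0.0002 y -0.0145 z 0.1211 rot [ 1.7566e+02 -1.0000e-02  9.1830e+01] F [ 3.62  0.89 -4.94] M [ 0.15 -0.55 -0.06]
```

View pics/side9.png

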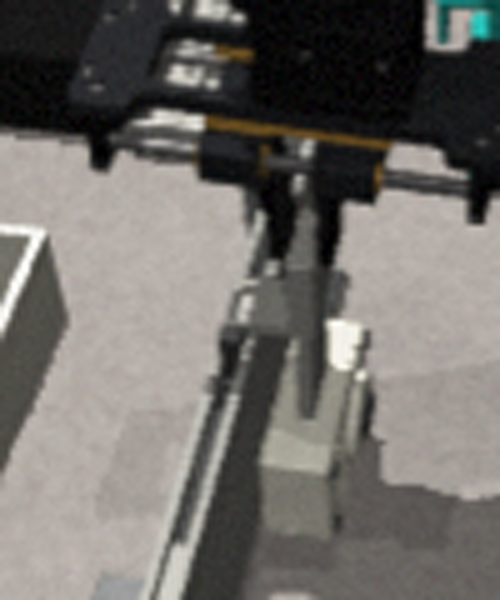

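Emit:
{"op": "arm_command", "data": {
  "targets": [
    [[0, 0.0004, -0.0001, 0.3, 0, 0, 1], [0, 0.0006, -0.0003, 0.6, 0, 0, 1], [0, 0.0008, -0.0004, 0.8, 0, 0, 1], [0, 0.0008, -0.0004, 0.8, 0, 0, 1]]
  ]
}}

```text
time_s: 24.5
tool_pos: [0.5974, 0.097, 0.1678]
tool_rot: [176.6, 0.0, 91.8]
force: [-0.2, -0.8, -3.8]
grip_width: 0.0127
```

```bash
python3 -c "
from d import *
railpos()"
```

```text
t 24.5 tip rail x -0.0007 y -0.0146 z 0.1205 rot [1.7663e+02 1.0000e-02 9.1830e+01] F [-0.25 -0.77 -3.82] M [-0.03  0.12  0.  ]
```

Contact is free again at a 3.4° lean. Next, lower onto the floor.

Emit:
{"op": "arm_command", "data": {
  "targets": [
    [[0, 0, 0.0003, 0, 0, 0, 1], [0, 0, 0.0003, 0, 0, 0, 1]]
  ]
}}

```text
time_s: 24.7
tool_pos: [0.5975, 0.0971, 0.1678]
tool_rot: [176.6, 0.0, 91.8]
force: [-1.1, 0.1, -3.2]
grip_width: 0.0128
```

Emit:
{"op": "arm_command", "data": {
  "targets": [
    [[0, 0, 0.0003, 0, 0, 0, 1], [0, 0, 0.0003, 0, 0, 0, 1]]
  ]
}}

```text
time_s: 24.9
tool_pos: [0.5976, 0.0972, 0.1677]
tool_rot: [176.6, 0.0, 91.8]
force: [-2.2, -0.9, -1.7]
grip_width: 0.0127
```

```bash
python3 -c "
from d import *
railpos()"
```

```text
t 24.9 tip rail x -0.0005 y -0.0144 z 0.1205 rot [1.7656e+02 1.0000e-02 9.1840e+01] F [-2.23 -0.86 -1.66] M [ 0.02  0.42 -0.01]
```

Emit:
{"op": "arm_command", "data": {
  "targets": [
    [[0, 0, 0.0002, 0, 0, 0, 1], [0, 0, 0.0002, 0, 0, 0, 1]]
  ]
}}

```text
time_s: 25.1
tool_pos: [0.5977, 0.0972, 0.1677]
tool_rot: [176.5, 0.0, 91.8]
force: [-2.6, -0.3, 2.7]
grip_width: 0.0128
```

```bash
python3 -c "
from d import *
railpos()"
```

```text
t 25.1 tip rail x -0.0003 y -0.0144 z 0.1205 rot [1.7654e+02 1.0000e-02 9.1840e+01] F [-2.59 -0.28  2.67] M [-0.05  0.64 -0.01]
```

Emit:
{"op": "arm_command", "data": {
  "targets": [
    [[0, 0, -0.0003, 0, 0, 0, 1], [0, 0, -0.0003, 0, 0, 0, 1], [0, 0, -0.0003, 0, 0, 0, 1]]
  ],
  "newtons": 15
}}

```text
time_s: 25.4
tool_pos: [0.598, 0.0972, 0.1677]
tool_rot: [176.5, -0.0, 91.8]
force: [-1.6, 0.9, 0.6]
grip_width: 0.0135
```

Emit:
{"op": "arm_command", "data": {
  "targets": [
    [[0, 0, 0, 0, 0, 0, 1], [0, 0, 0, 0, 0, 0, 1], [0, 0, 0, 0, 0, 0, 1]]
  ],
  "newtons": 6
}}

```text
time_s: 25.7
tool_pos: [0.5979, 0.0971, 0.1676]
tool_rot: [176.5, 0.0, 91.8]
force: [-2.5, -0.2, 0.9]
grip_width: 0.0139
```

Emit:
{"op": "arm_command", "data": {
  "targets": [
    [[0, 0, 0, 0, 0, 0, 1], [0, 0, 0, 0, 0, 0, 1], [0, 0, 0, 0, 0, 0, 1]]
  ],
  "newtons": 3
}}

```text
time_s: 26.0
tool_pos: [0.5978, 0.0971, 0.1676]
tool_rot: [176.5, 0.0, 91.8]
force: [-2.3, 0.3, 2.2]
grip_width: 0.014
```

```bash
python3 -c "
from d import *
railpos();print(get_obs()['grip_width'])"
```

```text
t 26.0 tip rail x -0.0003 y -0.0145 z 0.1203 rot [1.7655e+02 1.0000e-02 9.1830e+01] F [-2.34  0.3   2.15] M [ 0.04  0.36 -0.03]
0.013958813081002924
```

Emit:
{"op": "arm_command", "data": {
  "targets": [
    [[0, -0.0002, 0, 0, 0, 0, 0.68], [0, -0.0002, 0, 0, 0, 0, 0.66], [0, -0.0002, 0, 0, 0, 0, 0.64], [0, -0.0002, 0, 0, 0, 0, 0.62]]
  ]
}}

```text
time_s: 26.4
tool_pos: [0.598, 0.0969, 0.1675]
tool_rot: [176.5, 0.0, 91.8]
force: [0.8, 0.5, 0.1]
grip_width: 0.0162
```

```bash
python3 -c "
from d import *
railpos();print(get_obs()['grip_width'])"
```

```text
t 26.4 tip rail x -0.0000 y -0.0148 z 0.1202 rot [1.7651e+02 1.0000e-02 9.1820e+01] F [0.8  0.48 0.12] M [-0.02  0.01 -0.05]
0.016177134925078336
```

Emit:
{"op": "arm_command", "data": {
  "targets": [
    [[0, 0, 0, 0, 0, 0, 0.5], [0, 0, 0, 0, 0, 0, 0.4], [0, 0, 0, 0, 0, 0, 0.3], [0, 0, 0, 0, 0, 0, 0.2], [0, 0, 0, 0, 0, 0, 0.2]]
  ]
}}

```text
time_s: 26.9
tool_pos: [0.5976, 0.0971, 0.1675]
tool_rot: [176.5, 0.0, 91.8]
force: [-0.6, 0.3, -0.9]
grip_width: 0.0333
```

```bash
python3 -c "
from d import *
railpos();print(get_obs()['grip_width'])
n='side'
c=read_camera(n);pickle.dump(c,open(n+'10.pkl','wb'))
b=(190,190,290,310)
cv2.imwrite('pics/%s10.png'%n,cv2.resize(c['img'][b[1]:b[3],b[0]:b[2],::-1],None,fx=5,fy=5,interpolation=cv2.INTER_CUBIC))"
```

```text
t 26.9 tip rail x -0.0004 y -0.0146 z 0.1203 rot [1.7655e+02 1.0000e-02 9.1830e+01] F [-0.57  0.34 -0.93] M [-0.03 -0.01  0.05]
0.03326932843281754
```

View pics/side10.png

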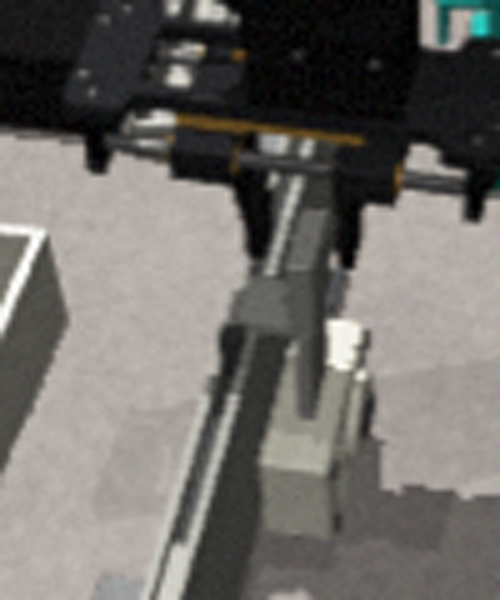

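Fingers are open around the block with clearance and the hanger is hanging by itself. I retract upward along the tool axis.

Emit:
{"op": "arm_command", "data": {
  "targets": [
    [[0, 0, -0.005, 0, 0, 0, 0.2], [0, 0, -0.015, 0, 0, 0, 0.2], [0, 0, -0.035, 0, 0, 0, 0.2], [0, 0, -0.06, 0, 0, 0, 0.2], [0, 0, -0.09, 0, 0, 0, 0.2], [0, 0, -0.12, 0, 0, 0, 0.2], [0, 0, -0.12, 0, 0, 0, 0.2]]
  ]
}}

```text
time_s: 27.65
tool_pos: [0.5925, 0.098, 0.2932]
tool_rot: [176.0, -0.0, 91.8]
force: [0.1, 0.6, 1.0]
grip_width: 0.0346
```

```bash
python3 -c "
from d import *
o=get_obs();print(o['time_s'],o['tool_pos'],o['force'])
n='side'
c=read_camera(n);pickle.dump(c,open(n+'11.pkl','wb'))
b=(180,150,300,310)
cv2.imwrite('pics/%s11.png'%n,cv2.resize(c['img'][b[1]:b[3],b[0]:b[2],::-1],None,fx=3.7,fy=3.7,interpolation=cv2.INTER_CUBIC))
W,uv,_=cloud(c,(200,180,290,310))
yaw=np.radians(1.8);D=W[:,:2]-[.6315,.1127]
x=D@[np.cos(yaw),np.sin(yaw)];y=D@[-np.sin(yaw),np.cos(yaw)];z=W[:,2]
near=(y>-.08)&(y<.05)
m=near&(x>-.025)&(x<.006)&(z>.146)&(z<.162)&(y<-.003);print('arm top z',m.sum(),np.percentile(z[m],[10,50,90]).round(4),'x',np.percentile(x[m],[95,100]).round(4),'y',np.percentile(y[m],[2,50,98]).round(4))
m=near&(x<-.02)&(x>-.06)&(z>.197)&(z<.215);print('block top',m.sum(),np.c_[x,y,z][m].mean(0).round(4), z[m].max())
# +y side face of block & cover: x centre by z
for lo in np.arange(.035,.2,.015):
    k=near&(z>lo)&(z<lo+.015)&(x<-.013)&(x>-.075)&(y>-.005);
    if k.sum()>3: print(lo.round(3),k.sum(),'x',np.percentile(x[k],[3,50,97]).round(4))
"
```

```text
27.65 [0.5925348  0.09799664 0.29318152] [0.14118215 0.59098969 1.0102855 ]
arm top z 85 [0.1509 0.1534 0.1552] x [-0.0007  0.0003] y [-0.0438 -0.0175 -0.0039]
block top 81 [-0.0369 -0.0135  0.2018] 0.20592708787852343
0.035 59 x [-0.0477 -0.0342 -0.0143]
0.05 61 x [-0.0493 -0.037  -0.0147]
0.065 62 x [-0.0486 -0.0342 -0.0161]
0.08 212 x [-0.0482 -0.0318 -0.0144]
0.095 14 x [-0.0353 -0.0326 -0.0272]
0.11 16 x [-0.0361 -0.033  -0.0289]
0.125 17 x [-0.0367 -0.0335 -0.0303]
0.14 30 x [-0.0376 -0.0301 -0.0143]
0.155 24 x [-0.041  -0.0353 -0.0278]
0.17 27 x [-0.0418 -0.0354 -0.0297]
0.185 26 x [-0.0431 -0.0373 -0.0306]
0.2 21 x [-0.0433 -0.0368 -0.0306]
```

View pics/side11.png

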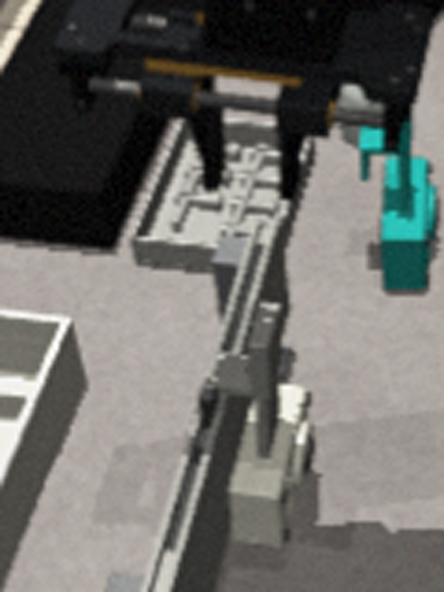

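```bash
python3 -c "
from cell import *
print(sign_off())"
```

```text
the job is handed in; nothing more can be done
None
```

The white hanger cover is hanging by itself in the pocket, and I signed the job off at about 27.7 s of the 64 s allowed. No verdict was reported.

**What I did:**
- I picked the cover up by its grip block and lifted the hook over the lip.
- I set the tongue down behind the lip at the lead-in point and slid it along the slot, 3–4 mm above the floor, until it touched the stop dog. I felt the dog at about 1 N, mainly as a rise in wrist moment.
- I backed off about 2.5 mm, lowered it to the pocket floor (tip at about 0.120 m) and leaned it about 3.4° before opening the fingers slowly, so it would not swing into the rail.

**Last checks:**

| Check | Measured |
|---|---|
| Hook arm's top | about 0.1535 m (0.154 m expected when fully home) |
| Tip height | about 0.120 m |
| Tip, rail x | about −0.4 mm |
| Tip, rail y | about −16 mm |
| Lean | about 4° (limit 8°) |
| Force on the tool, worked out to loads on the rail | about 7 N at most |
| Gripper | about 120 mm above its release position, clear of everything |

**What disagreed:**
- While leaning the cover, contact came at about 4° rather than the 3° I had worked out. It was probably the tongue against the inside of the lip, so I backed off to 3.4°.
- The two cameras put the rail about 1 mm apart, so I used a middle value.
- I did not re-measure the other objects at the end. The last picture shows the tray and the nearest turquoise hanger; I saw no contact with any of them during the run.

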